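Set up the numbering machine for a batch of blanks

ROBOT

A 6-joint arm with a two-finger parallel gripper is mounted at the origin on a cart in front of the work surface, level with it; the furniture and walls round the work are solid. World frame = base frame: x ahead of the robot, y to its left, z up, the work surface at z = 0. Lengths are in mm, angles in rad, forces in N, time in s.
With the tool pointing down it reaches from about 275 to 1000 mm from the base axis. Payload 8.4 kg.
Tool frame: the origin (TCP) lies at the very end of the fingers, on their centre line; the grasp point (between the pads) lies 19 mm behind it (r.pinch_z is the distance from the TCP to the grasp point, in mm); z points along the fingers, y is the line along which they close (so a half turn about z gives the same grasp; the last joint's range is limited). The gripper opens to 85 mm and grips with 20 to 120 N. Pads are 22 mm wide; open, the fingers measure 114 mm over their backs; the gripper's body (76 mm by 85 mm) begins 54 mm behind the grasp point. The pads swing forward as they close: fully open they stand 13 mm farther back than shut.
Start: joints at [-1.178, 0.353, 1.633, -0, 1.155, -0.002], TCP at [240.389, -576.924, 231.281] pointing down, gripper open.
Joint ranges: [-2.63, 2.63], [-0.92, 2.1], [0.06, 2.66], [-1.3, 4.44], [0, 2.69], [-3.02, 3.02]. Speed limits (rad/s): [2.22, 2.22, 2.79, 3.14, 3.14, 3.14].

INTERFACE

Orientations are given as [roll, pitch, yaw] about the fixed x, y, z axes, in that order (R = Rz(yaw) Ry(pitch) Rx(roll)).
In Python, from rig import r gives the robot as it stands.
- The arm moves only by the tool carry_out, never from a script. Its argument "series" is a list of rows, each a list of 7 numbers: the turn, a rotation vector about the tool's x, y, z as a fraction of full scale, then the shift along the tool's x, y, z as a fraction of full scale, then the gripper command: -1 is fully open, 1 is shut, values between are in proportion. A call has 1 to 8 rows; each row is the pose to reach, as a shift and turn from the pose commanded when the call began, along the tool's axes at that moment, turning the shorter way round; what a row does not reach only later rows make up. Full scale, the value 1, is 0.25 m for a shift and pi rad for a turn. A row lasts 1/8 s, in which the tool goes at most 62.5 mm and 10.7 degrees, less where a joint would pass 70% of its speed; a pose out of reach is approached as far as the arm can. A call with a number of a shift or a turn outside -1 to 1 is refused whole. A call with a gripper value outside its range is refused whole. The fingers move at their own pace and stop on an object; "force" is the grip in N (left out, the last holds). Time passes only in rows, so rows that repeat a pose let the fingers close. It gives the time, the measured TCP pose, the force, the opening and the grip force at its end, in the units of the state.
- r.sense(): the state, without advancing time (a new reading comes with each control period).
- r.grab_frame(name): name is "scene" or "side" or "wrist"; returns the picture (384x512x3 uint8, red, green, blue); there is no depth.
- r.get_calibration(name): a dict with "K" (3x3 intrinsics, pixels), "pose" (4x4, takes a point from camera to world coordinates). Camera axes: x right, y up, looking along -z (the intrinsics and any distortion apply to the point x, -y, -z); pixel columns grow to the right and rows downward; lengths in mm; the calibration is good to about 2 mm. The wrist camera is an equidistant fisheye: a pixel r from the principal point sees the ray r / f radians off the axis. A picture is of the moment at which its call begins: read the wrist's pose just before it. get_calibration takes no time and is no camera call; for the wrist camera it gives the pose at the moment of the call.
- r.sign_off(): hands the job in; it is judged then, once.
Trained networks look in the newest picture that a camera, given by its name, has taken for a name from the list of things; names that differ only in an ending like _2 or _b are one class to them, and where a whole thing is asked for, a point or a joint stands for the part that bears it (a point fixed in the world has none). Each returns a list of dicts, best first, with "score" (0 to 1); they miss things now and then, are a little off and sometimes report something else, mostly with a low value. They report only what shows in the picture. A call takes as long as a camera call. They do not tell look-alikes from the thing itself.
- r.silhouettes(camera, label): "region" (384x512 bool, what is visible of it) and "position" ([row, column] in pixels, amid what is visible of it).
The state is a dict: "clock": time; "qpos": joint angles; "qvel": joint speeds; "joint_efforts": joint torques, N m; "eef_pos": TCP position; "tcp_rot": TCP orientation; "contact_force": force on the tool from outside, world axes, zero at the start; "wrist_torque": the same for the moment, N m; "opening": opening from 0.0 (shut) to 1.0 (fully open); "grasp_force": force on a finger pad.
Only numpy, scipy, OpenCV 4.12 (cv2) and the standard library are available. Lean on these libraries where they do the work, as an engineer would, in place of code of your own. Each camera call takes 0.05 s, during which the arm holds its last target. There are 200 camera calls.

TASK

Set up the bench numbering machine for the next batch: first bring its feed lever from reverse (leaning towards you) to the upright neutral notch. With the lever left in neutral, roll the three six-sided number drums so that the level faces on top show 2, 5 and 3 dots from left to right, and lay every wooden blank from the bench (oak offcut, stop block, walnut offcut, whichever are there) flat on the floor of the infeed tray, same side up as now and none on top of another. Last, when all that is done, throw the lever to the forward notch, leaning away from you, and leave the screwdriver and the block plane where they are.

Things in the scene. Friction and masses are not known exactly. Their poses are not given: they have to be found in the camera images.
- machine: numbering machine, fixed: grey base plate 125 x 330 x 10 mm, motor housing (48 mm high) behind, and a level axle 60 mm above the bench with three number drums side by side; feed lever at its left end (y = +165 mm). Origin on the bench under the middle drum's centre; x to the machine's rear (away from the robot), y along the axle to the left, z up
- drum_left_axis (a point): centre of the left (+y) number drum on the axle, 60 mm above the bench; axes as machine. Drum: six-sided aluminium prism, 26 mm wide along y, 80 mm across flats, 92 across corners, 1 to 6 black dots on its flats. Gap to the next drum 36 mm (bare 12 mm axle), to the end bearing block 33 mm (block top 72 mm up). Pinch its two sides near the top to turn it, in several grasps
- drum_mid_axis (a point): centre of the middle number drum on the axle, 60 mm above the bench; axes as machine. Drum: six-sided aluminium prism, 26 mm wide along y, 80 mm across flats, 92 across corners, 1 to 6 black dots on its flats. Gap to the next drum 36 mm (bare 12 mm axle), to the end bearing block 33 mm (block top 72 mm up). Pinch its two sides near the top to turn it, in several grasps
- drum_right_axis (a point): centre of the right (-y) number drum on the axle, 60 mm above the bench; axes as machine. Drum: six-sided aluminium prism, 26 mm wide along y, 80 mm across flats, 92 across corners, 1 to 6 black dots on its flats. Gap to the next drum 36 mm (bare 12 mm axle), to the end bearing block 33 mm (block top 72 mm up). Pinch its two sides near the top to turn it, in several grasps
- drum_left (a joint): angle (rad) of the left (+y) number drum. At 0 the face with 1 dot is on top and level, at 1.047 2 dots, 2.094 3 dots, 3.142 4 dots, 4.189 5 dots, 5.236 6 dots. Grows as the drum's top rolls away from the robot (machine +x); stops at -0.2 and 5.44. Friction-held: stays where left, takes about 0.15 N m (5 N at the rim) to turn
- drum_mid (a joint): angle (rad) of the middle number drum. At 0 the face with 1 dot is on top and level, at 1.047 2 dots, 2.094 3 dots, 3.142 4 dots, 4.189 5 dots, 5.236 6 dots. Grows as the drum's top rolls away from the robot (machine +x); stops at -0.2 and 5.44. Friction-held: stays where left, takes about 0.15 N m (5 N at the rim) to turn
- drum_right (a joint): angle (rad) of the right (-y) number drum. At 0 the face with 1 dot is on top and level, at 1.047 2 dots, 2.094 3 dots, 3.142 4 dots, 4.189 5 dots, 5.236 6 dots. Grows as the drum's top rolls away from the robot (machine +x); stops at -0.2 and 5.44. Friction-held: stays where left, takes about 0.15 N m (5 N at the rim) to turn
- feed_lever (a joint): angle (rad) of the feed lever about its pivot, an axis along the machine's y: -0.6 = reverse notch (leaning towards the robot), 0 = neutral notch (upright), +0.6 = forward notch (leaning away). Notches are cut in the quadrant plate on its right (rim 80 mm from the pivot). Stops at -0.75 and 0.75. Held by friction only (0.35 N m, about 3 N at the knob): stays where left
- lever_pivot (a point): pivot of the feed lever, 60 mm above the bench; same axes as machine
- lever_knob (a point): centre of the lever's black ball knob, 30 mm in diameter, 115 mm from the pivot; shaft 10 mm thick. At lever angle a it lies at pivot + 115 mm x (sin a along machine x, cos a up)
- tray: infeed tray, fixed flat wooden tray, 180 x 240 mm inside (x by y), floor 6 mm above the bench, rim 20 mm above the bench, 6 mm walls. Origin on the bench under its centre; y is its long direction, z up
- oak: oak offcut, loose blank 45 x 120 x 32 mm (x, y, z), 130 g; origin at the centre of its underside. May be absent
- stop_block: pale wooden stop block, loose blank 50 x 85 x 45 mm (x, y, z), 140 g; origin at the centre of its underside. May be absent
- walnut: dark walnut offcut, loose blank 60 x 70 x 22 mm (x, y, z), 70 g; origin at the centre of its underside. May be absent
- screwdriver: bystander: screwdriver with a yellow handle, 31 x 230 x 33 mm, lying behind the tray; leave alone
- block_plane: bystander: small metal block plane behind the machine, 44 x 157 x 43 mm; leave alone
Things that resemble listed ones, but are neither listed nor needed, are in the scene too. Of the things that look like the walnut, the smaller one is meant.

How it is judged:
By the outcome, as a careful person would: the job done as asked, in the order asked, and still so for the second after the job is handed in, with the robot touching nothing.
Of oak, stop_block, walnut only 2 to 3 are there at a start; the rules pass over those that are not, and their reading is None.
At some moment in a run one of oak, stop_block, walnut may be knocked a few centimetres aside while the robot is not near it.
Once in a run the grip may slacken for a moment while it holds something.
It also fails if it takes over 210 s, if anything falls off the work surface, if the arm or the gripper's body presses on something with over 40 N, if the wrist force passes 120 N, or if a joint passes its speed limit or range.

## Working session

There is one attempt and no reset: what is moved stays moved. The work goes in short steps, Python scripts to look and compute and a tool call to move; the robot and the scene stay as the last step left them, time stands still between calls to the robot, and variables do not carry over. Pictures are saved under pics/ and viewed, at most 14 in all, crops included, and the job is handed in when it is done.

Besides the shell and the picture viewer there is one more tool, called as name(argument=value, ...), one argument or row to a line, values as JSON. carry_out: Moves the arm, as the interface text tells. Its arguments: {"type":"object","properties":{"series":{"type":"array"},"force":{"type":"number"}},"required":["series"]}

```bash
ls; mkdir -p pics
cat > h.py <<'E'
import numpy as np, cv2
from rig import r
from scipy.spatial.transform import Rotation as R
def grab(n,f,s=1.5):
    im=r.grab_frame(n); cv2.imwrite('pics/'+f,cv2.resize(im[:,:,::-1],None,fx=s,fy=s,interpolation=cv2.INTER_CUBIC)); return im
def ray(cal,row,col,fish=False):
    K=np.array(cal['K']);P=np.array(cal['pose'])
    u=(col-K[0,2])/K[0,0];v=(row-K[1,2])/K[1,1]
    if fish:
        t=np.hypot(u,v); s=np.sin(t)/max(t,1e-9); d=np.array([u*s,-v*s,-np.cos(t)])
    else: d=np.array([u,-v,-1.])
    return P[:3,3],P[:3,:3]@d
def onz(cal,row,col,z,fish=False):
    o,d=ray(cal,row,col,fish); return o+d*(z-o[2])/d[2]
def proj(cal,p,fish=False):
    K=np.array(cal['K']);P=np.array(cal['pose'])
    c=P[:3,:3].T@(np.array(p,float)-P[:3,3]); x,y,z=c[0],-c[1],-c[2]
    if fish:
        q=np.hypot(x,y);t=np.arctan2(q,z);x,y,z=x/q*t,y/q*t,1
    return np.array([K[1,1]*y/z+K[1,2],K[0,0]*x/z+K[0,2]])  # row,col
E
python3 - <<'E'
from h import *
print(r.sense())
for n in ('scene','side','wrist'):
    grab(n,n+'0.png'); c=r.get_calibration(n); print(n,np.round(c['K'],1).tolist(),np.round(c['pose'],3).tolist(), {k:v for k,v in c.items() if k not in('K','pose')})
E
```

```text
pics
{'clock': 0.0, 'qpos': array([-1.17839382e+00,  3.53646178e-01,  1.63412269e+00,  1.65107437e-05,
        1.15521904e+00, -2.39223552e-03]), 'qvel': array([-0.00181348, -0.00023326, -0.00113842,  0.00081402,  0.00023189,
        0.00048185]), 'joint_efforts': array([-1.34168655e-03, -6.05258918e+01, -3.42073846e+01, -2.64809314e-04,
        9.25882050e-03, -1.10308839e-06]), 'eef_pos': array([ 240.21403221, -576.47876017,  230.56781878]), 'tcp_rot': array([-3.14019745e+00, -1.84337998e-05,  3.94788050e-01]), 'contact_force': array([0.57430073, 0.07324395, 0.40187756]), 'wrist_torque': array([ 0.01797951,  0.02222436, -0.00113207]), 'grasp_force': 0.0, 'opening': 0.9992303569160309}
scene [[426.8, 0.0, 255.5], [0.0, 426.8, 190.1], [0.0, 0.0, 1.0]] [[-0.613, 0.44, -0.656, -278.155], [-0.79, -0.364, 0.494, 691.371], [-0.021, 0.821, 0.571, 902.062], [0.0, 0.0, 0.0, 1.0]] {}
side [[351.8, 0.0, 257.6], [0.0, 351.8, 187.5], [0.0, 0.0, 1.0]] [[-0.935, 0.187, -0.301, 233.656], [-0.354, -0.449, 0.821, 1096.374], [0.019, 0.874, 0.486, 769.033], [0.0, 0.0, 0.0, 1.0]] {}
wrist [[297.3, 0.0, 260.2], [0.0, 297.3, 191.3], [0.0, 0.0, 1.0]] [[0.384, 0.878, 0.286, 311.858], [-0.923, 0.366, 0.118, -545.902], [-0.001, -0.31, 0.951, 372.347], [0.0, 0.0, 0.0, 1.0]] {}
```

View pics/scene0.png

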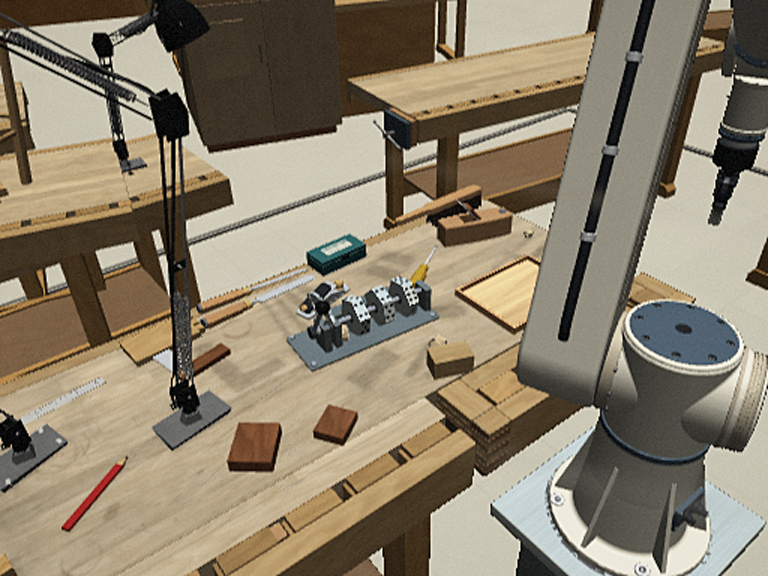

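View pics/side0.png

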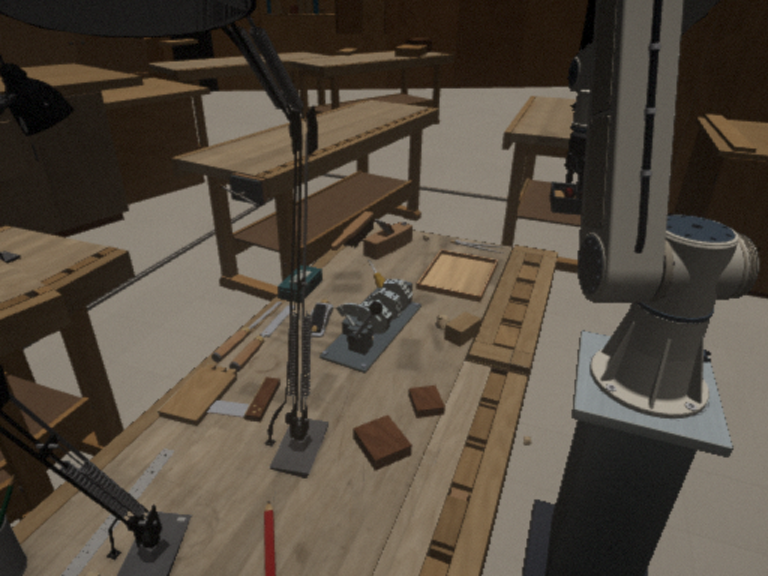

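Run:
```python
from h import *
for n in ('scene','side'):
    c=r.get_calibration(n)
    r.grab_frame(n)
    for l in ['machine','drum_left_axis','drum_left','feed_lever','lever_knob','tray','oak','stop_block','walnut','screwdriver','block_plane']:
        try:
            for s in r.silhouettes(n,l)[:4]:
                if s['score']<.2: continue
                m=s['region'].astype(np.uint8); p=s['position']
                rc=cv2.minAreaRect(np.argwhere(m)[:,::-1].astype(np.float32))
                print(n,l,round(s['score'],2),np.round(p),int(m.sum()),'z0',np.round(onz(c,p[0],p[1],20)[:2]),np.round(cv2.boxPoints(rc)).astype(int).tolist())
        except Exception as e: print(n,l,e)
```

```text
scene machine 0.69 [215. 240.] 3348 z0 [652.  58.] [[182, 205], [276, 166], [295, 213], [201, 251]]
scene drum_left_axis 0.66 [216. 244.] 3164 z0 [639.  51.] [[183, 205], [275, 167], [294, 212], [201, 250]]
scene drum_left 0.67 [212. 236.] 381 z0 [676.  55.] [[224, 201], [239, 194], [250, 219], [235, 226]]
scene feed_lever 0.67 [210. 210.] 194 z0 [742. 119.] [[202, 224], [211, 198], [221, 202], [212, 228]]
scene lever_knob 0.57 [210. 212.] 128 z0 [734. 115.] [[201, 222], [212, 199], [220, 203], [209, 226]]
scene tray 0.73 [194. 336.] 1639 z0 [ 535. -277.] [[304, 196], [334, 155], [375, 186], [344, 226]]
scene stop_block 0.98 [240. 299.] 606 z0 [438. -11.] [[283, 233], [313, 226], [317, 247], [288, 253]]
scene stop_block 0.73 [208. 212.] 115 z0 [749. 108.] [[202, 222], [212, 199], [220, 203], [209, 226]]
scene walnut 0.75 [282. 223.] 544 z0 [441. 271.] [[207, 290], [219, 266], [239, 276], [227, 301]]
scene walnut 0.63 [296. 169.] 1064 z0 [489. 413.] [[152, 281], [188, 281], [188, 315], [152, 315]]
scene screwdriver 0.67 [183. 281.] 87 z0 [ 711. -171.] [[273, 186], [283, 174], [288, 17
[... 915 characters left out ...]
]
side stop_block 0.39 [211. 243.] 181 z0 [685.  29.] [[229, 226], [249, 199], [256, 204], [236, 231]]
side walnut 0.93 [268. 284.] 397 z0 [439. 282.] [[272, 259], [293, 256], [296, 276], [275, 279]]
side walnut 0.84 [294. 254.] 857 z0 [487. 419.] [[233, 288], [259, 272], [276, 301], [251, 316]]
side walnut 0.68 [217. 249.] 2154 z0 [644.  62.] [[204, 230], [253, 171], [285, 198], [236, 257]]
side screwdriver 0.59 [185. 251.] 43 z0 [ 733. -183.] [[250, 182], [255, 182], [255, 191], [250, 191]]
side block_plane 0.71 [220. 234.] 90 z0 [692. 100.] [[230, 227], [250, 200], [255, 204], [235, 231]]
side block_plane 0.54 [214. 212.] 264 z0 [789.  93.] [[206, 224], [209, 200], [222, 201], [219, 225]]
```

The side view shows the stop block (about 460,325), the small walnut (425,400), a big walnut look-alike (380,440), the tray and the machine. No oak is visible yet. I'll move the wrist over the machine.

carry_out(
  series=[
    [0, 0, 0.126, 0.96, -0.96, -0.4, -1],
    [0, 0, 0.126, 0.96, -0.96, -0.4, -1],
    [0, 0, 0.126, 0.96, -0.96, -0.4, -1],
    [0, 0, 0.126, 0.96, -0.96, -0.4, -1],
    [0, 0, 0.126, 0.96, -0.96, -0.4, -1],
    [0, 0, 0.126, 0.96, -0.96, -0.4, -1],
    [0, 0, 0.126, 0.96, -0.96, -0.4, -1],
    [0, 0, 0.126, 0.96, -0.96, -0.4, -1],
  ],
)

```text
clock: 2.35
eef_pos: [369.5, -263.3, 331.2]
tcp_rot: [3.141, 0.0, -0.0]
contact_force: [-1.0, 0.3, 0.4]
opening: 0.996
grasp_force: 0.0
```

carry_out(
  series=[
    [0, 0, 0, 0.52, -1, -0.4, -1],
    [0, 0, 0, 0.52, -1, -0.4, -1],
    [0, 0, 0, 0.52, -1, -0.4, -1],
    [0, 0, 0, 0.52, -1, -0.4, -1],
    [0, 0, 0, 0.52, -1, -0.4, -1],
    [0, 0, 0, 0.52, -1, -0.4, -1],
    [0, 0, 0, 0.52, -1, -0.4, -1],
  ],
)

```text
clock: 3.22
eef_pos: [499.6, -14.4, 430.3]
tcp_rot: [3.141, 0.002, -0.002]
contact_force: [-0.5, -0.8, -0.3]
opening: 0.998
grasp_force: 0.0
```

```bash
cat >> h.py <<'E'
def plan(tgts):
    """tgts: list of (xyz, yaw, extra tilt about tool y) ; prints shift/turn fractions per call, chained from measured pose"""
    s=r.sense(); p=np.array(s['eef_pos']); q=R.from_euler('xyz',s['tcp_rot'])
    for t in tgts:
        P=np.array(t[0],float); Q=R.from_euler('xyz',[np.pi,0,t[1]])
        if len(t)>2: Q=Q*R.from_rotvec([0,t[2],0])
        sh=q.inv().apply(P-p)/250; tu=(q.inv()*Q).as_rotvec()/np.pi
        rows=max(np.linalg.norm(P-p)/62.5,np.linalg.norm(tu)*180/10.7)
        print(np.round(tu,4).tolist(),np.round(sh,3).tolist(),'rows>=%.1f'%rows); p,q=P,Q
E
python3 - <<'E'
from h import *
s=r.sense(); print(s['eef_pos'],s['tcp_rot'],s['qpos'])
grab('wrist','w1.png'); c=r.get_calibration('wrist'); print(np.round(c['pose'],3).tolist())
for l in ['machine','drum_left','feed_lever','lever_knob','tray','oak','stop_block','walnut']:
    for d in r.silhouettes('wrist',l)[:4]:
        if d['score']<.3: continue
        p=d['position']; rc=cv2.minAreaRect(np.argwhere(d['region'])[:,::-1].astype(np.float32))
        print(l,round(d['score'],2),np.round(p),int(d['region'].sum()),np.round(onz(c,p[0],p[1],20,True)[:2]),(np.round(cv2.boxPoints(rc))).astype(int).tolist())
E
```

```text
[499.64657949 -14.38632204 430.32815165] [ 3.14102952e+00  1.73233253e-03 -1.81005797e-03] [-3.13649132e-02  1.88468976e-02  1.61386153e+00 -6.15190961e-04
  1.51059917e+00  1.54127852e+00]
[[-0.003, 0.95, 0.311, 577.284], [-1.0, -0.003, -0.0, -14.365], [0.001, -0.311, 0.95, 571.807], [0.0, 0.0, 0.0, 1.0]]
machine 0.89 [ 64. 227.] 11461 [641.  45.] [[114, 27], [316, 24], [317, 101], [115, 104]]
machine 0.46 [ 95. 125.] 381 [596. 248.] [[111, 96], [139, 68], [151, 80], [123, 108]]
drum_left 0.86 [ 69. 203.] 986 [633.  90.] [[193, 41], [216, 41], [216, 88], [193, 88]]
drum_left 0.32 [ 63. 230.] 11643 [641.  41.] [[113, 28], [316, 23], [318, 101], [114, 105]]
feed_lever 0.7 [ 65. 228.] 11714 [639.  44.] [[112, 27], [317, 22], [319, 101], [114, 105]]
feed_lever 0.63 [ 92. 128.] 486 [601. 243.] [[110, 96], [138, 67], [152, 80], [123, 109]]
lever_knob 0.7 [ 92. 126.] 416 [602. 247.] [[110, 94], [141, 70], [152, 85], [121, 109]]
tray 0.76 [132. 402.] 9838 [ 520. -298.] [[347, 178], [354, 81], [462, 89], [455, 185]]
tray 0.65 [173. 257.] 1442 [434.  -7.] [[232, 180], [243, 151], [287, 169], [276, 198]]
stop_block 0.77 [174. 257.] 1290 [432.  -8.] [[233, 182], [243, 153], [286, 168], [275, 197]]
walnut 0.89 [168. 127.] 910 [447. 258.] [[103, 168], [130, 148], [147, 171], [121, 191]]
walnut 0.72 [151.  68.] 1413 [490. 406.] [[40, 163], [64, 123], [95, 141], [72, 181]]
```

View pics/w1.png

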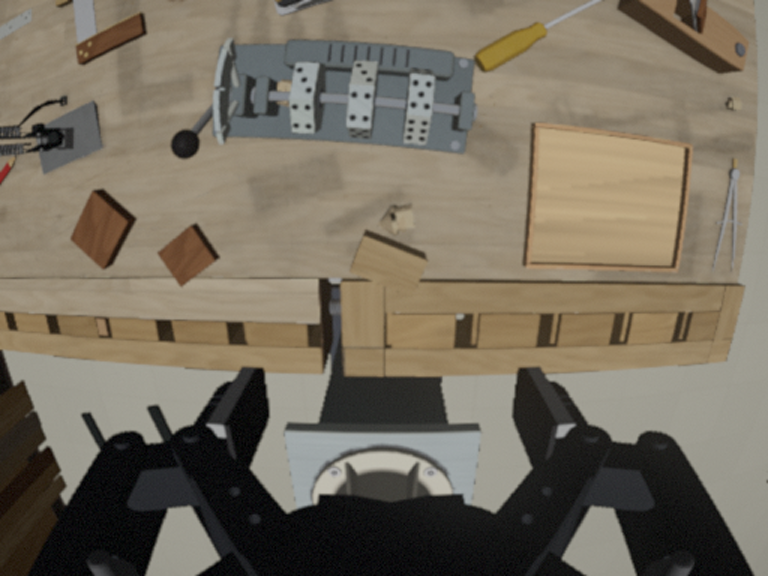

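The wrist view shows the machine with the lever knob at (185,143), the stop block at (390,258), the small walnut at (187,255) and the tray at (610,195). There is no oak. I'll take a closer look at the drums.

carry_out(
  series=[
    [0, 0, 0, 0.32, -0.28, 0.4, -1],
    [0, 0, 0, 0.32, -0.28, 0.4, -1],
    [0, 0, 0, 0.32, -0.28, 0.4, -1],
    [0, 0, 0, 0.32, -0.28, 0.4, -1],
  ],
)

```text
clock: 4.18
eef_pos: [579.7, 56.9, 330.4]
tcp_rot: [3.141, 0.002, 0.0]
contact_force: [-0.2, -0.3, 0.7]
opening: 0.996
grasp_force: 0.0
```

Run:
```python
from h import *
im=r.grab_frame('wrist'); c=r.get_calibration('wrist'); s=r.sense(); print(s['eef_pos'])
np.savez('v2.npz',im=im,K=c['K'],pose=c['pose'])
cr=im[0:200,80:400]; cv2.imwrite('pics/w2.png',cv2.resize(cr[:,:,::-1],None,fx=2.5,fy=2.5,interpolation=cv2.INTER_CUBIC))
for l in ['machine','drum_left','feed_lever','lever_knob']:
    for d in r.silhouettes('wrist',l)[:4]:
        if d['score']<.3: continue
        p=d['position']; rc=cv2.minAreaRect(np.argwhere(d['region'])[:,::-1].astype(np.float32))
        print(l,round(d['score'],2),np.round(p),int(d['region'].sum()),np.round(onz(c,p[0],p[1],20,True)[:2]),(np.round(cv2.boxPoints(rc))).astype(int).tolist())
```

```text
[579.77591828  56.40450706 331.78316439]
machine 0.75 [106. 263.] 17091 [644.  53.] [[124, 65], [369, 39], [381, 151], [135, 176]]
drum_left 0.95 [118. 245.] 1311 [626.  79.] [[230, 143], [234, 81], [257, 82], [253, 144]]
drum_left 0.48 [111. 263.] 17040 [637.  53.] [[124, 64], [369, 39], [380, 151], [135, 175]]
feed_lever 0.82 [150. 149.] 984 [579. 236.] [[127, 165], [167, 97], [190, 111], [151, 179]]
lever_knob 0.69 [154. 152.] 880 [573. 231.] [[129, 167], [165, 96], [187, 107], [151, 178]]
lever_knob 0.36 [108. 260.] 17085 [642.  56.] [[123, 65], [369, 39], [381, 151], [134, 176]]
```

View pics/w2.png

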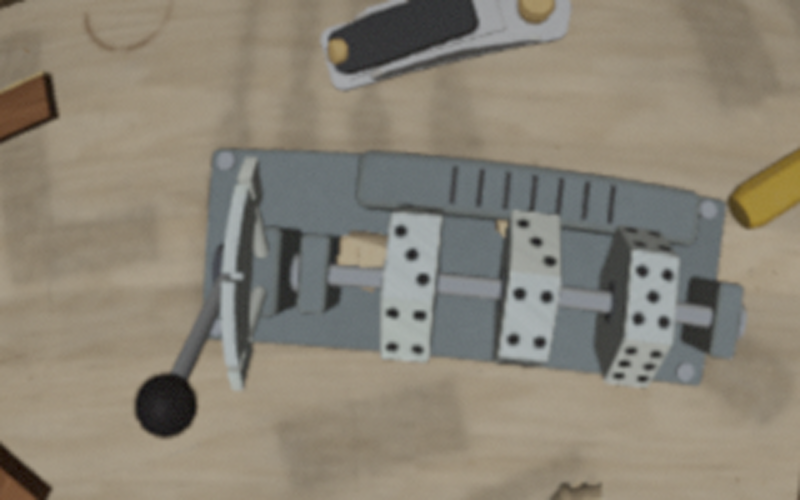

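The closer view shows the left drum with 3 at the rear and 4 in front, and the middle drum the same. The right drum has 5 on top and 6 in front. The knob is at (165,405). Next I'll fit the machine pose and drum angles.

```bash
cat > fit.py <<'E'
from h import *
from scipy.optimize import least_squares
d=np.load('v2.npz'); c=dict(K=d['K'],pose=d['pose'])
px=lambda x,y:(y/2.5-.3,x/2.5+80-.3)
cn=[px(213,150),px(724,200),px(701,384),px(204,340)]
C=np.array([onz(c,*p,10,True)[:2] for p in cn]); print(np.round(C,1).tolist())
print('len',[round(np.linalg.norm(C[i]-C[(i+1)%4])) for i in range(4)])
e=C[0]-C[1]+C[3]-C[2]; yaw=np.arctan2(-e[0],e[1]); print('yaw',yaw)
faces={'L':{3:px(412,254),4:px(405,331)},'M':{3:px(536,242),4:px(530,318)},'R':{5:px(655,295),6:px(637,364)}}
off={'L':62,'M':0,'R':-62}
def pt(m,lx,ly,z): a=m[2]; return [m[0]+lx*np.cos(a)-ly*np.sin(a), m[1]+lx*np.sin(a)+ly*np.cos(a), z]
th0={'L':2.6,'M':2.6,'R':4.3}
knob=px(165,405)
def res(v,pr=False):
    m=v[:3]; out=[]
    for i,k in enumerate('LMR'):
        for n,p in faces[k].items():
            f=v[3+i]-(n-1)*np.pi/3
            out+=list(proj(c,pt(m,40*np.sin(f),off[k],60+40*np.cos(f)),True)-p)
    out+=list(proj(c,pt(m,115*np.sin(v[6]),165,60+115*np.cos(v[6])),True)-knob)
    out+=[ (v[2]-yaw)*100 ]
    return np.array(out)
s=least_squares(res,[650,50,yaw,2.6,2.6,4.3,-.6]); print(np.round(s.x,3)); print(np.round(res(s.x),1))
a=s.x[2]; print('plate in machine',[np.round([(p-s.x[:2])@[np.cos(a),np.sin(a)],(p-s.x[:2])@[-np.sin(a),np.cos(a)]],1).tolist() for p in C])
E
python3 fit.py
```

```text
[[724.1, 206.2], [693.2, -117.4], [571.8, -107.5], [601.3, 216.8]]
len [325, 122, 326, 123]
yaw -0.09298702249404518
[ 6.30904e+02  1.60120e+01 -9.50000e-02  2.50900e+00  2.88400e+00
  4.42400e+00 -5.07000e-01]
[ 0.1 -0.  -0.1  0.3  0.1 -0.1 -0.1 -0.1 -0.  -0.9  0.   0.2 -0.1  0.4
 -0.2]
plate in machine [[74.9, 198.2], [74.6, -126.9], [-47.2, -128.5], [-48.4, 197.1]]
```

```bash
cat >> h.py <<'E'
M=np.array([630.9,16.0,-.095])
def W(lx,ly,z,m=M):
    a=m[2]; return [m[0]+lx*np.cos(a)-ly*np.sin(a), m[1]+lx*np.sin(a)+ly*np.cos(a), z]
E
python3 - <<'E'
from h import *
d=np.load('v2.npz'); c=dict(K=d['K'],pose=d['pose'])
for k in [(0,165,60),(0,150,140),(66*-.68,150,126),(45,150,126),(0,165,175)]: 
    q=proj(c,W(*k),True); print(k,np.round([(q[1]+.3-80)*2.5,(q[0]+.3)*2.5]))
for a in (-.507,): print(W(115*np.sin(a),165,60+115*np.cos(a)))
K=lambda a:W(115*np.sin(a),165,60+115*np.cos(a)-19)
up=K(-.507); up[2]=230
plan([(up,-.095),(K(-.507),-.095),(K(-.35),-.095),(K(-.18),-.095),(K(0),-.095)])
E
```

```text
(0, 165, 60) [232. 271.]
(0, 150, 140) [214. 279.]
(-44.88, 150, 126) [220. 370.]
(45, 150, 126) [229. 185.]
(0, 165, 175) [156. 283.]
[np.float64(590.9641826625531), np.float64(185.5527300029614), np.float64(160.53358763186043)]
[-0.0001, -0.0008, 0.0297] [0.042, -0.518, 0.413] rows>=2.7
[0.0, 0.0, 0.0] [0.0, -0.0, 0.354] rows>=1.4
[0.0, 0.0, 0.0] [0.066, -0.0, -0.03] rows>=0.3
[0.0, 0.0, 0.0] [0.075, 0.0, -0.02] rows>=0.3
[0.0, 0.0, 0.0] [0.082, 0.0, -0.007] rows>=0.3
```

carry_out(
  series=[
    [0, 0, 0.03, 0.042, -0.518, 0.41, -0.4],
    [0, 0, 0.03, 0.042, -0.518, 0.41, -0.4],
    [0, 0, 0.03, 0.042, -0.518, 0.41, -0.4],
    [0, 0, 0.03, 0.042, -0.518, 0.41, -0.4],
    [0, 0, 0.03, 0.042, -0.518, 0.41, -0.4],
  ],
  force=25,
)

```text
clock: 5.05
eef_pos: [591.1, 185.5, 230.2]
tcp_rot: [-3.141, -0.002, -0.095]
contact_force: [0.7, 0.1, 0.8]
opening: 0.701
grasp_force: 0.0
```

carry_out(
  series=[
    [0, 0, 0, 0, 0, 0.2, -0.4],
    [0, 0, 0, 0, 0, 0.35, -0.4],
    [0, 0, 0, 0, 0, 0.35, -0.4],
    [0, 0, 0, 0, 0, 0.35, 1],
    [0, 0, 0, 0, 0, 0.35, 1],
    [0, 0, 0, 0, 0, 0.35, 1],
    [0, 0, 0, 0, 0, 0.35, 1],
  ],
)

```text
clock: 5.92
eef_pos: [591.9, 186.2, 143.8]
tcp_rot: [-3.141, -0.003, -0.095]
contact_force: [-1.0, -2.4, 6.8]
opening: 0.328
grasp_force: 24.2
```

Run:
```python
from h import *
print(r.sense()); im=r.grab_frame('wrist'); cv2.imwrite('pics/w3.png',im[:,:,::-1])
```

```text
{'clock': 5.925, 'qpos': array([ 3.02687132e-01,  4.36362747e-01,  1.72122445e+00, -5.30450579e-04,
        9.80705046e-01,  1.96901157e+00]), 'qvel': array([ 6.73334935e-04, -6.14830319e-04,  9.11490074e-04,  1.08778798e-03,
       -1.89822609e-05,  6.32619254e-04]), 'joint_efforts': array([ 9.56931487e-01, -5.82944119e+01, -2.88103259e+01,  3.97349708e-01,
       -5.94228376e-01, -1.74694858e-02]), 'eef_pos': array([591.85075869, 186.238113  , 143.76407607]), 'tcp_rot': array([-3.14072002, -0.00321339, -0.09523507]), 'contact_force': array([-0.97178523, -2.42237924,  6.82830643]), 'wrist_torque': array([-0.2790086 ,  0.20942862, -0.04443862]), 'grasp_force': 24.186854660511017, 'opening': 0.32764410531628624}
```

View pics/w3.png

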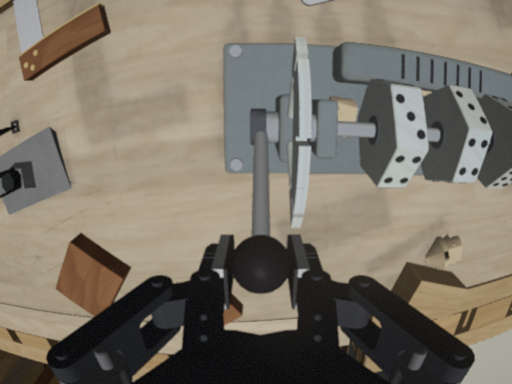

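The ball knob is centred between the pads at (260,265), with the pivot at (262,125). Now the arc to neutral.

carry_out(
  series=[
    [0, 0, 0, 0.035, 0, -0.017, 1],
    [0, 0, 0, 0.07, 0, -0.032, 1],
    [0, 0, 0, 0.105, 0, -0.043, 1],
    [0, 0, 0, 0.14, 0, -0.05, 1],
    [0, 0, 0, 0.175, 0, -0.055, 1],
    [0, 0, 0, 0.205, 0, -0.057, 1],
    [0, 0, 0, 0.23, 0, -0.058, 1],
    [0, 0, 0, 0.23, 0, -0.058, 1],
  ],
)

```text
clock: 6.98
eef_pos: [648.9, 180.6, 157.1]
tcp_rot: [-3.141, -0.002, -0.096]
contact_force: [-1.1, -1.9, 5.8]
opening: 0.334
grasp_force: 25.6
```

carry_out(
  series=[
    [0, 0, 0, 0, 0, 0, 0.1],
    [0, 0, 0, 0, 0, 0, -0.2],
    [0, 0, 0, 0, 0, 0, -0.2],
    [0, 0, 0, 0, 0, -0.1, -0.2],
    [0, 0, 0, 0, 0, -0.2, -0.2],
    [0, 0, 0, 0, 0, -0.3, -0.2],
    [0, 0, 0, -0.2, 0.0, -0.5, -0.2],
    [0, 0, 0, -0.2, 0.0, -0.5, -0.2],
  ],
)

```text
clock: 7.98
eef_pos: [597.6, 186.1, 284.1]
tcp_rot: [-3.14, -0.004, -0.095]
contact_force: [0.6, 0.5, -0.1]
opening: 0.601
grasp_force: 0.0
```

Run:
```python
from h import *
im=r.grab_frame('wrist'); c=r.get_calibration('wrist'); np.savez('v3.npz',im=im,K=c['K'],pose=c['pose']); print(r.sense()['eef_pos'])
cr=im[0:210,150:470];cv2.imwrite('pics/w4.png',cv2.resize(cr[:,:,::-1],None,fx=2.5,fy=2.5,interpolation=cv2.INTER_CUBIC))
```

```text
[597.65078798 186.01092374 283.34078126]
```

View pics/w4.png

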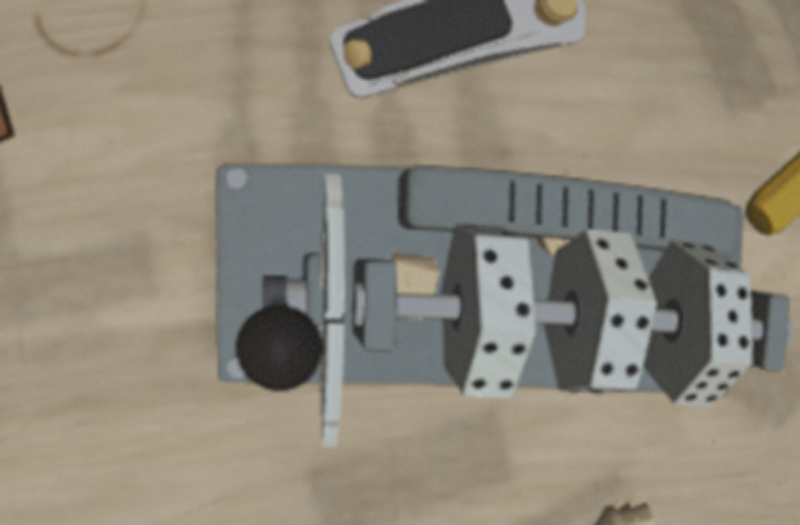

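The knob is at (280,346). The quadrant notches are at about (330,425), (333,320) and (335,208).

```bash
cat > fit2.py <<'E'
from h import *
from scipy.optimize import least_squares
def load(f): d=np.load(f); return dict(K=d['K'],pose=d['pose'])
c=load('v3.npz')
px=lambda x,y:(y/2.5-.3,x/2.5+150-.3)
loc=lambda p,m:((p[:2]-m[:2])@[np.cos(m[2]),np.sin(m[2])],(p[:2]-m[:2])@[-np.sin(m[2]),np.cos(m[2])])
faces={'L':{3:px(505,282),4:px(498,366)},'M':{3:px(621,265),4:px(624,345)},'R':{5:px(733,316)}}
off={'L':62,'M':0,'R':-62}
def res(v):
    m=v[:3]; out=[]
    for i,k in enumerate('LMR'):
        for n,p in faces[k].items():
            f=v[3+i]-(n-1)*np.pi/3
            out+=list(proj(c,W(40*np.sin(f),off[k],60+40*np.cos(f),m),True)-p)
    return np.array(out)
s=least_squares(res,[631,16,-.095,2.5,2.88,4.42]);print(np.round(s.x,3),np.round(res(s.x),1))
for m in (s.x[:3],M):
    for n,p,z in [('neu',px(333,320),140),('rev',px(330,425),126),('fwd',px(335,208),126),('knob',px(280,346),175),('pivblock',px(280,292),68)]:
        print(n,np.round(loc(onz(c,*p,z,True),m),1))
E
python3 fit2.py
```

```text
[ 6.3048e+02  1.7344e+01 -9.9000e-02  2.5000e+00  2.8810e+00  4.4150e+00] [-0.1  0.2  0.1 -0.1 -0.3 -0.1  0.3  0.2  0.  -0.2]
neu [  0.  143.4]
rev [-45.  142.7]
fwd [ 43.9 142.2]
knob [ -5.6 163.9]
pivblock [  6.3 163.5]
neu [1.000e-01 1.447e+02]
rev [-44.9 144.2]
fwd [ 44.  143.3]
knob [ -5.5 165.2]
pivblock [  6.4 164.8]
```

The lever is at about -0.05 rad (knob 5.5 mm short), so I'll regrip and nudge it.

```bash
cat >> h.py <<'E'
def knob(save=None):
    im=r.grab_frame('wrist'); c=r.get_calibration('wrist')
    a0=proj(c,W(0,165,175),True); g=cv2.GaussianBlur(im.max(2),(3,3),0)
    best=None
    n,l,st,ce=cv2.connectedComponentsWithStats((g<50).astype(np.uint8))
    for i in range(1,n):
        if st[i,4]<150: continue
        p=ce[i][::-1]; w=onz(c,*p,172,True)[:2]-M[:2]; a=M[2]
        lx,ly=w@[np.cos(a),np.sin(a)],w@[-np.sin(a),np.cos(a)]
        if abs(ly-165)<25 and abs(lx)<100: print('knob blob',st[i].tolist(),'lx %.1f ly %.1f'%(lx,ly))
    if save: cv2.imwrite('pics/'+save,im[:,:,::-1])
E
python3 - <<'E'
from h import *
knob()
plan([(W(-5.5,165,230),-.095),(W(-5.5,165,157),-.095),(W(0,165,157),-.095)])
E
```

```text
knob blob [245, 122, 33, 33, 732] lx -5.4 ly 165.4
[-0.0002, -0.0006, 0.0001] [0.173, 0.004, 0.208] rows>=1.1
[0.0, 0.0, 0.0] [0.0, -0.0, 0.292] rows>=1.2
[0.0, 0.0, 0.0] [0.022, -0.0, -0.0] rows>=0.1
```

carry_out(
  series=[
    [0, 0, 0, 0.173, 0, 0.2, -0.2],
    [0, 0, 0, 0.173, 0, 0.2, -0.2],
    [0, 0, 0, 0.173, 0, 0.35, -0.2],
    [0, 0, 0, 0.173, 0, 0.5, -0.2],
    [0, 0, 0, 0.173, 0, 0.5, 1],
    [0, 0, 0, 0.173, 0, 0.5, 1],
    [0, 0, 0, 0.173, 0, 0.5, 1],
  ],
  force=40,
)

```text
clock: 8.95
eef_pos: [640.1, 181.3, 154.7]
tcp_rot: [3.141, 0.002, -0.095]
contact_force: [1.8, 2.7, -25.6]
opening: 0.323
grasp_force: 41.1
```

carry_out(
  series=[
    [0, 0, 0, 0.012, 0, 0, 1],
    [0, 0, 0, 0.023, 0, 0, 1],
    [0, 0, 0, 0.023, 0, 0, 1],
  ],
)

```text
clock: 9.32
eef_pos: [645.9, 180.8, 154.9]
tcp_rot: [3.141, 0.003, -0.095]
contact_force: [-1.6, 3.5, -26.3]
opening: 0.329
grasp_force: 41.1
```

Run:
```python
from h import *
print(r.sense()['eef_pos']);knob()
```

```text
[645.85964028 180.77430945 154.87373407]
knob blob [224, 234, 73, 66, 3273] lx -0.9 ly 165.8
knob blob [48, 245, 425, 139, 30408] lx -52.6 ly 167.2
```

carry_out(
  series=[
    [0, 0, 0, 0, 0, 0, 0.1],
    [0, 0, 0, 0, 0, 0, -0.2],
    [0, 0, 0, 0, 0, 0, -0.2],
    [0, 0, 0, 0, 0, -0.1, -0.2],
    [0, 0, 0, 0, 0, -0.2, -0.2],
    [0, 0, 0, 0, 0, -0.3, -0.2],
    [0, 0, 0, -0.2, 0.0, -0.5, -0.2],
    [0, 0, 0, -0.2, 0.0, -0.5, -0.2],
  ],
)

```text
clock: 10.38
eef_pos: [597.2, 186.2, 285.2]
tcp_rot: [-3.139, -0.006, -0.095]
contact_force: [-0.0, -0.1, 0.3]
opening: 0.601
grasp_force: 0.0
```

Run:
```python
from h import *
print(r.sense()['eef_pos']);knob()
```

```text
[597.16210685 186.16432006 285.24060212]
knob blob [246, 115, 33, 33, 753] lx -0.1 ly 165.4
```

Neutral is set (knob within 1 mm of upright). Left drum next: it needs 2.50 → 1.047, i.e. two −0.73 rad strokes.

```bash
sed -i 's/^M=.*/M=np.array([630.7,16.7,-.097])/' h.py
cat >> h.py <<'E'
def dr(off,phi,rad): return (W(rad*np.sin(phi),off,60+rad*np.cos(phi)),M[2],-phi)
E
python3 - <<'E'
from h import *
plan([dr(62,.365,150),dr(62,.365,60),dr(62,.365,13)])
E
```

```text
[-0.0005, -0.1177, 0.0008] [0.411, 0.415, 0.338] rows>=2.7
[0.0, 0.0, 0.0] [-0.0, -0.0, 0.36] rows>=1.4
[0.0, 0.0, 0.0] [0.0, -0.0, 0.188] rows>=0.8
```

carry_out(
  series=[
    [0, -0.1177, 0, 0.411, 0.415, 0.338, -0.06],
    [0, -0.1177, 0, 0.411, 0.415, 0.338, -0.06],
    [0, -0.1177, 0, 0.411, 0.415, 0.338, -0.06],
    [0, -0.1177, 0, 0.411, 0.415, 0.338, -0.06],
    [0, -0.1177, 0, 0.411, 0.415, 0.338, -0.06],
  ],
  force=60,
)

```text
clock: 11.05
eef_pos: [689.5, 72.7, 195.9]
tcp_rot: [-3.141, 0.37, -0.096]
contact_force: [-0.7, 0.3, 0.6]
opening: 0.527
grasp_force: 0.0
```

carry_out(
  series=[
    [0, 0, 0, 0, 0, 0.18, -0.06],
    [0, 0, 0, 0, 0, 0.36, -0.06],
    [0, 0, 0, 0, 0, 0.46, -0.06],
    [0, 0, 0, 0, 0, 0.548, -0.06],
    [0, 0, 0, 0, 0, 0.548, -0.06],
  ],
)

```text
clock: 11.68
eef_pos: [638.9, 78.4, 69.1]
tcp_rot: [3.142, 0.37, -0.094]
contact_force: [0.2, 0.7, 0.2]
opening: 0.532
grasp_force: 0.0
```

carry_out(
  series=[
    [0, 0, 0, 0, 0, 0, 1],
    [0, 0, 0, 0, 0, 0, 1],
    [0, 0, 0, 0, 0, 0, 1],
  ],
)

```text
clock: 12.05
eef_pos: [641.3, 77.8, 70.7]
tcp_rot: [-3.14, 0.367, -0.095]
contact_force: [-0.3, 1.4, 7.1]
opening: 0.296
grasp_force: 60.9
```

Run:
```python
from h import *
s=r.sense(); print(s); grab('wrist','w5.png',1)
plan([dr(62,.365,13)])
```

```text
{'clock': 12.05, 'qpos': array([0.08382562, 0.74653884, 1.40595336, 0.06674569, 1.35138889,
       1.72340879]), 'qvel': array([-1.22994953e-03,  1.22039952e-03,  7.72514012e-04,  2.20097656e-03,
        5.61921068e-05,  3.50068512e-04]), 'joint_efforts': array([-1.08829658e+00, -7.51730347e+01, -2.66782272e+01, -3.37579949e-01,
        1.04169153e+00, -5.90495160e-02]), 'eef_pos': array([641.34990665,  77.78054033,  70.7101606 ]), 'tcp_rot': array([-3.14037214,  0.36737586, -0.09502719]), 'contact_force': array([-0.31108122,  1.35178694,  7.12386235]), 'wrist_torque': array([ 0.19779111,  0.34596671, -0.13165687]), 'grasp_force': 60.89852213859558, 'opening': 0.2962424417314117}
[-0.0002, 0.0008, 0.0006] [-0.002, -0.001, -0.005] rows>=0.0
```

View pics/w5.png

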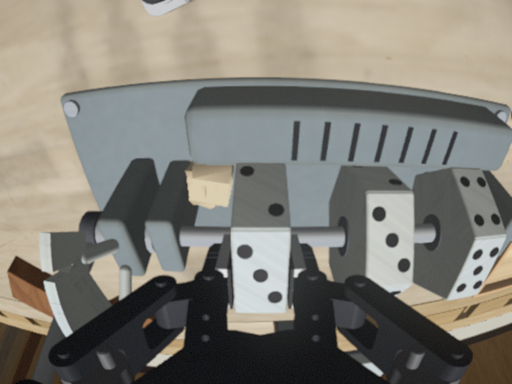

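The left drum is pinched well: 3 is in front at (260,270) and 2 behind at (262,190). Now the strokes.

carry_out(
  series=[
    [0, 0.0387, 0, -0.0062, 0, 0.0004, 1],
    [0, 0.0775, 0, -0.0124, 0, 0.0015, 1],
    [0, 0.1162, 0, -0.0183, 0, 0.0033, 1],
    [0, 0.1549, 0, -0.024, 0, 0.0059, 1],
    [0, 0.1937, 0, -0.0294, 0, 0.0091, 1],
    [0, 0.2324, 0, -0.0347, 0, 0.0132, 1],
    [0, 0.2324, 0, -0.0347, 0, 0.0132, 1],
  ],
)

```text
clock: 12.98
eef_pos: [632.3, 78.8, 69.4]
tcp_rot: [-3.14, -0.366, -0.095]
contact_force: [8.8, 2.1, -12.9]
opening: 0.293
grasp_force: 68.3
```

carry_out(
  series=[
    [0, 0, 0, 0, 0, 0, -0.06],
    [0, 0, 0, 0, 0, 0, -0.06],
    [0, -0.0387, 0, 0.0062, 0, 0.0004, -0.06],
    [0, -0.0775, 0, 0.0124, 0, 0.0015, -0.06],
    [0, -0.1162, 0, 0.0183, 0, 0.0033, -0.06],
    [0, -0.1549, 0, 0.024, 0, 0.0059, -0.06],
    [0, -0.1937, 0, 0.0294, 0, 0.0091, -0.06],
    [0, -0.2324, 0, 0.0347, 0, 0.0132, -0.06],
  ],
)

```text
clock: 13.98
eef_pos: [640.9, 77.2, 69.5]
tcp_rot: [-3.141, 0.372, -0.095]
contact_force: [0.4, -0.2, 0.0]
opening: 0.525
grasp_force: 0.0
```

```bash
cat >> h.py <<'E'
def dang(name,save=None):
    """drum angle mod 60deg: dot blobs on drum -> fit theta"""
    off={'L':62,'M':0,'R':-62}[name]
    im=r.grab_frame('wrist'); c=r.get_calibration('wrist')
    if save: cv2.imwrite('pics/'+save,im[:,:,::-1])
    g=im.max(2).astype(np.float32); cam=np.array(c['pose'])[:3,3]
    best=[]
    # score: for every theta, sample unwrapped face patches at dot lattice and compare with the dot patterns
    pat={1:[(0,0)],2:[(-1,-1),(1,1)],3:[(-1,-1),(0,0),(1,1)],4:[(-1,-1),(-1,1),(1,-1),(1,1)],5:[(-1,-1),(-1,1),(1,-1),(1,1),(0,0)],6:[(a,b) for a in(-1,0,1) for b in(-1,1)]}
    u,v=np.meshgrid(np.linspace(-18,18,37),np.linspace(-10,10,21))  # u tangential, v along y
    th=np.arange(-.2,5.45,.01); sc=[]
    for t in th:
        tot=[];
        for n in range(1,7):
            f=t-(n-1)*np.pi/3; nrm=np.array([np.sin(f),0,np.cos(f)])
            ctr=np.array(W(40*np.sin(f),off,60+40*np.cos(f))); a=M[2]
            nw=np.array([nrm[0]*np.cos(a),nrm[0]*np.sin(a),nrm[2]])
            if nw@((cam-ctr)/np.linalg.norm(cam-ctr))<.45: continue
            X=np.array(W(40*np.sin(f)+u*np.cos(f),off+v,60+40*np.cos(f)-u*np.sin(f)),dtype=object)
            P=np.stack([np.broadcast_to(np.asarray(q,float),u.shape) for q in X],-1).reshape(-1,3)
            px=np.array([proj(c,p,True) for p in P]); val=cv2.remap(g,px[:,1].astype(np.float32)[None],px[:,0].astype(np.float32)[None],1)[0].reshape(u.shape)
            tot.append((n,val))
        sc.append(tot)
    return th,sc,u,v,pat
E
python3 - <<'E'
from h import *
print(r.sense()['eef_pos'],r.sense()['tcp_rot']); grab('wrist','w6.png',1)
E
```

```text
[640.92751214  77.22810548  69.54888532] [-3.14097773  0.3722274  -0.09510805]
```

View pics/w6.png

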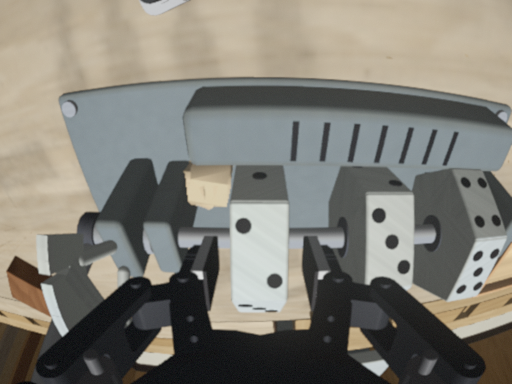

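The drum rolled with no slip: 2 is at (259,253) and 1 at (260,175). I'll write a dot-based angle estimator.

```bash
python3 - <<'E'
t=open('h.py').read(); i=t.index('def dang'); t=t[:i]+'''
def dang(name,th,c=None,im=None):
    off={'L':62,'M':0,'R':-62}[name]
    if im is None: im=r.grab_frame('wrist'); c=r.get_calibration('wrist')
    g=im.max(2); loc=cv2.blur(g,(25,25)); b=(g<0.62*cv2.dilate(cv2.blur(g,(3,3)),np.ones((15,15)))).astype(np.uint8)
    n,l,st,ce=cv2.connectedComponentsWithStats(b)
    blobs=[ce[i][::-1] for i in range(1,n) if 6<st[i,4]<320 and max(st[i,2:4])<22]
    a=M[2]; Rm=np.array([[np.cos(a),-np.sin(a),0],[np.sin(a),np.cos(a),0],[0,0,1]])
    for it in range(6):
        out={}
        for f_n in range(1,7):
            f=th-(f_n-1)*np.pi/3; nw=Rm@[np.sin(f),0,np.cos(f)]; t=Rm@[np.cos(f),0,-np.sin(f)]; y=Rm@[0,1,0]; C=np.array(W(40*np.sin(f),off,60+40*np.cos(f)))
            for p in blobs:
                o,d=ray(c,*p,True)
                if nw@d/np.linalg.norm(d)>-.25: continue
                X=o+d*((C-o)@nw)/(d@nw)-C
                if abs(X@t)<20 and abs(X@y)<11: out.setdefault(f_n,[]).append((X@t,X@y))
        ok={k:np.mean(v,0) for k,v in out.items() if len(v)==k}
        if not ok: print('no full face',{k:len(v) for k,v in out.items()}); return
        dt=np.mean([v[0] for v in ok.values()])/40; th+=dt
    print(name,'theta %.3f'%th,{k:np.round(v,1).tolist() for k,v in ok.items()},{k:len(v) for k,v in out.items()})
    return th
'''
open('h.py','w').write(t)
E
python3 - <<'E'
from h import *
im=r.grab_frame('wrist'); c=r.get_calibration('wrist')
for n,t in (('L',1.75),('M',2.88),('R',4.41)): dang(n,t,c,im)
d=np.load('v3.npz'); c=dict(K=d['K'],pose=d['pose'])
for n,t in (('L',2.4),('M',2.88),('R',4.41)): dang(n,t,c,d['im'])
E
```

```text
L theta 1.792 {1: [1.4, 0.1], 2: [-1.4, 0.2]} {1: 1, 2: 2}
M theta 2.898 {3: [0.0, 0.3]} {3: 3}
R theta 4.437 {4: [-0.1, -0.4], 5: [0.1, 1.3]} {4: 4, 5: 5}
L theta 2.492 {3: [-0.0, 0.2], 4: [0.0, 0.4]} {3: 3, 4: 4}
M theta 2.880 {3: [0.2, 0.2], 4: [-0.2, 0.6]} {3: 3, 4: 4}
R theta 4.405 {5: [-0.0, 0.8]} {5: 5, 6: 2}
```

carry_out(
  series=[
    [0, 0, 0, 0, 0, 0, 1],
    [0, 0, 0, 0, 0, 0, 1],
    [0, 0, 0, 0, 0, 0, 1],
  ],
)

```text
clock: 14.45
eef_pos: [640.2, 77.9, 68.6]
tcp_rot: [-3.141, 0.367, -0.095]
contact_force: [3.4, 4.1, -8.0]
opening: 0.294
grasp_force: 61.1
```

carry_out(
  series=[
    [0, 0.0387, 0, -0.0062, 0, 0.0004, 1],
    [0, 0.0775, 0, -0.0124, 0, 0.0015, 1],
    [0, 0.1162, 0, -0.0183, 0, 0.0033, 1],
    [0, 0.1549, 0, -0.024, 0, 0.0059, 1],
    [0, 0.1937, 0, -0.0294, 0, 0.0091, 1],
    [0, 0.2356, 0, -0.0351, 0, 0.0136, 1],
    [0, 0.2356, 0, -0.0351, 0, 0.0136, 1],
  ],
)

```text
clock: 15.32
eef_pos: [630.0, 78.9, 67.5]
tcp_rot: [-3.14, -0.373, -0.093]
contact_force: [16.4, 6.8, -30.0]
opening: 0.292
grasp_force: 67.8
```

carry_out(
  series=[
    [0, 0, 0, 0, 0, 0, -0.06],
    [0, 0, 0, 0, 0, 0, -0.06],
    [0, 0, 0, 0, 0, -0.2, -0.06],
    [0, 0, 0, 0, 0, -0.4, -0.06],
    [0, 0, 0, 0, 0, -0.55, -0.06],
    [0, 0, 0, 0, 0, -0.55, -0.06],
  ],
)

```text
clock: 16.08
eef_pos: [582.1, 83.2, 200.6]
tcp_rot: [-3.14, -0.376, -0.096]
contact_force: [0.2, -0.2, -0.6]
opening: 0.528
grasp_force: 0.0
```

Run:
```python
from h import *
print(r.sense()['eef_pos'],r.sense()['tcp_rot'])
im=r.grab_frame('wrist'); c=r.get_calibration('wrist'); cv2.imwrite('pics/w7.png',im[:,:,::-1])
for n,t in (('L',1.05),('M',2.88),('R',4.41)): dang(n,t,c,im)
plan([dr(0,-.33,150),dr(0,-.33,13)])
```

```text
[582.12665324  83.16764388 200.59194435] [-3.13981313 -0.37619636 -0.09568597]
L theta 0.889 {1: [-0.4, -0.5], 2: [0.6, -0.3], 3: [-0.2, -0.3]} {1: 1, 2: 2, 3: 3}
M theta 2.845 {3: [-0.3, 0.4], 4: [0.3, 0.4]} {3: 3, 4: 4}
R theta 4.376 {5: [0.0, 1.1], 6: [-0.0, 0.8]} {5: 5, 6: 6}
[-0.0005, -0.0139, 0.0004] [0.029, 0.245, -0.003] rows>=1.0
[0.0, 0.0, 0.0] [-0.0, -0.0, 0.548] rows>=2.2
```

The left drum overshot slightly (about 0.92). I'll trim it later and do the middle drum now.

carry_out(
  series=[
    [0, -0.0139, 0, 0.029, 0.245, 0, -0.06],
    [0, -0.0139, 0, 0.029, 0.245, 0, -0.06],
    [0, -0.0139, 0, 0.029, 0.245, 0.18, -0.06],
    [0, -0.0139, 0, 0.029, 0.245, 0.36, -0.06],
    [0, -0.0139, 0, 0.029, 0.245, 0.548, -0.06],
    [0, -0.0139, 0, 0.029, 0.245, 0.548, -0.06],
  ],
)

```text
clock: 16.88
eef_pos: [628.9, 16.8, 66.8]
tcp_rot: [3.14, -0.319, -0.095]
contact_force: [-1.1, 0.3, -0.6]
opening: 0.53
grasp_force: 0.0
```

carry_out(
  series=[
    [0, 0, 0, 0, 0, 0, 1],
    [0, 0, 0, 0, 0, 0, 1],
    [0, 0, 0, 0, 0, 0, 1],
  ],
)

```text
clock: 17.25
eef_pos: [631.1, 16.6, 72.5]
tcp_rot: [-3.141, -0.327, -0.096]
contact_force: [4.4, -0.8, -15.2]
opening: 0.296
grasp_force: 61.0
```

carry_out(
  series=[
    [0, -0.035, 0, 0.0057, 0, 0.0003, 1],
    [0, -0.07, 0, 0.0113, 0, 0.0013, 1],
    [0, -0.105, 0, 0.0168, 0, 0.0028, 1],
    [0, -0.14, 0, 0.0221, 0, 0.005, 1],
    [0, -0.1751, 0, 0.0272, 0, 0.0077, 1],
    [0, -0.2101, 0, 0.0319, 0, 0.0109, 1],
    [0, -0.2101, 0, 0.0319, 0, 0.0109, 1],
  ],
)

```text
clock: 18.12
eef_pos: [638.7, 15.8, 71.4]
tcp_rot: [3.141, 0.338, -0.096]
contact_force: [-5.3, -0.5, -8.8]
opening: 0.292
grasp_force: 67.9
```

carry_out(
  series=[
    [0, 0, 0, 0, 0, 0, -0.06],
    [0, 0, 0, 0, 0, 0, -0.06],
    [0, 0.035, 0, -0.0057, 0, 0.0003, -0.06],
    [0, 0.07, 0, -0.0113, 0, 0.0013, -0.06],
    [0, 0.105, 0, -0.0168, 0, 0.0028, -0.06],
    [0, 0.14, 0, -0.0221, 0, 0.005, -0.06],
    [0, 0.1751, 0, -0.0272, 0, 0.0077, -0.06],
    [0, 0.2101, 0, -0.0319, 0, 0.0109, -0.06],
  ],
)

```text
clock: 19.12
eef_pos: [632.4, 16.9, 74.2]
tcp_rot: [-3.14, -0.334, -0.095]
contact_force: [0.8, -0.0, -0.4]
opening: 0.535
grasp_force: 0.0
```

Run:
```python
from h import *
print(r.sense()['eef_pos'],r.sense()['tcp_rot'])
im=r.grab_frame('wrist'); c=r.get_calibration('wrist'); cv2.imwrite('pics/w8.png',im[:,:,::-1])
for n,t in (('L',.95),('M',3.5),('R',4.41)): dang(n,t,c,im)
plan([dr(0,-.33,13)])
```

```text
[632.43587895  16.8575307   74.15734673] [-3.14034365 -0.33444119 -0.09534228]
no full face {1: 2, 2: 1}
M theta 3.441 {4: [0.6, -0.1], 5: [-0.6, -0.0]} {4: 4, 5: 5}
R theta 4.336 {5: [-0.0, 1.2]} {4: 1, 5: 5}
[-0.0005, -0.0013, 0.0006] [-0.01, 0.001, -0.003] rows>=0.0
```

carry_out(
  series=[
    [0, 0, 0, -0.008, 0, 0, -0.06],
    [0, 0, 0, -0.008, 0, 0, 1],
    [0, 0, 0, -0.008, 0, 0, 1],
    [0, 0, 0, -0.008, 0, 0, 1],
  ],
)

```text
clock: 19.68
eef_pos: [631.1, 16.6, 72.2]
tcp_rot: [-3.141, -0.328, -0.096]
contact_force: [-5.3, -0.7, 10.6]
opening: 0.294
grasp_force: 58.3
```

carry_out(
  series=[
    [0, -0.035, 0, 0.0057, 0, 0.0003, 1],
    [0, -0.07, 0, 0.0113, 0, 0.0013, 1],
    [0, -0.105, 0, 0.0168, 0, 0.0028, 1],
    [0, -0.14, 0, 0.0221, 0, 0.005, 1],
    [0, -0.1751, 0, 0.0272, 0, 0.0077, 1],
    [0, -0.2165, 0, 0.0327, 0, 0.0115, 1],
    [0, -0.2165, 0, 0.0327, 0, 0.0115, 1],
  ],
)

```text
clock: 20.55
eef_pos: [639.1, 15.8, 70.9]
tcp_rot: [-3.141, 0.358, -0.095]
contact_force: [-3.3, -0.2, 6.5]
opening: 0.297
grasp_force: 66.3
```

carry_out(
  series=[
    [0, 0, 0, 0, 0, 0, -0.06],
    [0, 0, 0, 0, 0, 0, -0.06],
    [0, 0, 0, 0, 0, -0.2, -0.06],
    [0, 0, 0, 0, 0, -0.4, -0.06],
    [0, 0, 0, 0, 0, -0.55, -0.06],
    [0, 0, 0, 0, 0, -0.55, -0.06],
  ],
)

```text
clock: 21.3
eef_pos: [688.1, 11.3, 203.6]
tcp_rot: [-3.141, 0.346, -0.095]
contact_force: [-0.2, 0.9, 0.4]
opening: 0.526
grasp_force: 0.0
```

Run:
```python
from h import *
print(r.sense()['eef_pos'],r.sense()['tcp_rot'])
im=r.grab_frame('wrist'); c=r.get_calibration('wrist'); cv2.imwrite('pics/w9.png',im[:,:,::-1])
for n,t in (('L',.95),('M',4.2),('R',4.41)): dang(n,t,c,im)
plan([dr(-62,.4,150),dr(-62,.4,13)])
```

```text
[688.08893337  11.34766883 203.63347411] [-3.1406349   0.34642018 -0.09496693]
L theta 0.938 {1: [-0.3, -0.7], 2: [0.3, -0.8]} {1: 1, 2: 2}
M theta 4.223 {4: [-0.2, 0.0], 5: [0.2, 0.0]} {4: 4, 5: 5}
R theta 4.399 {4: [-0.5, 0.4], 5: [0.5, 0.8]} {4: 4, 5: 5}
[0.0, -0.0159, 0.0006] [0.012, 0.248, 0.009] rows>=1.0
[0.0, 0.0, 0.0] [0.0, -0.0, 0.548] rows>=2.2
```

carry_out(
  series=[
    [0, -0.0159, 0, 0.012, 0.248, 0.009, -0.06],
    [0, -0.0159, 0, 0.012, 0.248, 0.009, -0.06],
    [0, -0.0159, 0, 0.012, 0.248, 0.18, -0.06],
    [0, -0.0159, 0, 0.012, 0.248, 0.36, -0.06],
    [0, -0.0159, 0, 0.012, 0.248, 0.557, -0.06],
    [0, -0.0159, 0, 0.012, 0.248, 0.557, -0.06],
  ],
)

```text
clock: 22.1
eef_pos: [631.9, -45.3, 65.4]
tcp_rot: [-3.141, 0.408, -0.095]
contact_force: [-0.3, -0.0, 0.5]
opening: 0.523
grasp_force: 0.0
```

carry_out(
  series=[
    [0, 0, 0, 0, 0, 0, 1],
    [0, 0, 0, 0, 0, 0, 1],
    [0, 0, 0, 0, 0, 0, 1],
  ],
)

```text
clock: 22.48
eef_pos: [634.0, -46.0, 68.0]
tcp_rot: [-3.142, 0.405, -0.095]
contact_force: [-1.8, -1.6, -4.2]
opening: 0.296
grasp_force: 61.0
```

carry_out(
  series=[
    [0, 0.0387, 0, -0.0062, 0, 0.0004, 1],
    [0, 0.0775, 0, -0.0124, 0, 0.0015, 1],
    [0, 0.1162, 0, -0.0183, 0, 0.0033, 1],
    [0, 0.1549, 0, -0.024, 0, 0.0059, 1],
    [0, 0.1937, 0, -0.0294, 0, 0.0091, 1],
    [0, 0.2457, 0, -0.0363, 0, 0.0147, 1],
    [0, 0.2457, 0, -0.0363, 0, 0.0147, 1],
  ],
)

```text
clock: 23.35
eef_pos: [626.3, -45.2, 70.7]
tcp_rot: [-3.141, -0.378, -0.095]
contact_force: [0.2, -1.0, 4.5]
opening: 0.294
grasp_force: 70.2
```

carry_out(
  series=[
    [0, 0, 0, 0, 0, 0, -0.06],
    [0, 0, 0, 0, 0, 0, -0.06],
    [0, -0.0487, 0, 0.0078, 0, 0.0006, -0.06],
    [0, -0.0775, 0, 0.0124, 0, 0.0015, -0.06],
    [0, -0.1162, 0, 0.0183, 0, 0.0033, -0.06],
    [0, -0.1549, 0, 0.024, 0, 0.0059, -0.06],
    [0, -0.1937, 0, 0.0294, 0, 0.0091, -0.06],
    [0, -0.2457, 0, 0.0363, 0, 0.0147, -0.06],
  ],
)

```text
clock: 24.35
eef_pos: [634.9, -45.9, 69.1]
tcp_rot: [-3.141, 0.407, -0.095]
contact_force: [0.3, 0.1, -0.8]
opening: 0.53
grasp_force: 0.0
```

carry_out(
  series=[
    [0, 0, 0, 0, 0, 0, -0.06],
    [0, 0, 0, 0, 0, 0, 1],
    [0, 0, 0, 0, 0, 0, 1],
    [0, 0, 0, 0, 0, 0, 1],
  ],
)

```text
clock: 24.85
eef_pos: [634.2, -46.1, 68.2]
tcp_rot: [3.142, 0.402, -0.095]
contact_force: [1.8, -1.4, -12.0]
opening: 0.293
grasp_force: 61.3
```

Run:
```python
from h import *
print(r.sense()['eef_pos'],r.sense()['tcp_rot'])
im=r.grab_frame('wrist'); c=r.get_calibration('wrist'); cv2.imwrite('pics/w10.png',im[:,:,::-1])
for n,t in (('L',.95),('M',4.2),('R',3.64)): dang(n,t,c,im)
plan([dr(-62,.4,13)])
```

```text
[634.18269054 -46.06067122  68.16263266] [ 3.14155524  0.40175051 -0.09529502]
L theta 0.964 {1: [-0.9, 0.7], 2: [0.9, -1.1]} {1: 1, 2: 2}
M theta 4.235 {4: [0.0, 0.5]} {4: 4, 5: 1}
R theta 3.648 {3: [0.4, 0.2], 4: [-0.4, 0.2]} {3: 3, 4: 4}
[0.0002, 0.0007, 0.0005] [-0.023, -0.001, -0.007] rows>=0.1
```

carry_out(
  series=[
    [0, 0.0387, 0, -0.0062, 0, 0.0004, 1],
    [0, 0.0775, 0, -0.0124, 0, 0.0015, 1],
    [0, 0.1162, 0, -0.0183, 0, 0.0033, 1],
    [0, 0.1549, 0, -0.024, 0, 0.0059, 1],
    [0, 0.1937, 0, -0.0294, 0, 0.0091, 1],
    [0, 0.2457, 0, -0.0363, 0, 0.0147, 1],
    [0, 0.2457, 0, -0.0363, 0, 0.0147, 1],
  ],
)

```text
clock: 25.78
eef_pos: [625.5, -45.1, 70.9]
tcp_rot: [-3.141, -0.377, -0.095]
contact_force: [4.0, -2.1, 0.9]
opening: 0.297
grasp_force: 70.5
```

carry_out(
  series=[
    [0, 0, 0, 0, 0, 0, -0.06],
    [0, 0, 0, 0, 0, 0, -0.06],
    [0, -0.0487, 0, 0.0078, 0, 0.0006, -0.06],
    [0, -0.0775, 0, 0.0124, 0, 0.0015, -0.06],
    [0, -0.1162, 0, 0.0183, 0, 0.0033, -0.06],
    [0, -0.1549, 0, 0.024, 0, 0.0059, -0.06],
    [0, -0.1937, 0, 0.0294, 0, 0.0091, -0.06],
    [0, -0.2457, 0, 0.0363, 0, 0.0147, -0.06],
  ],
)

```text
clock: 26.78
eef_pos: [634.7, -46.0, 69.5]
tcp_rot: [-3.141, 0.407, -0.095]
contact_force: [1.1, -0.1, -0.0]
opening: 0.53
grasp_force: 0.0
```

carry_out(
  series=[
    [0, 0, 0, 0, 0, 0, -0.06],
    [0, 0, 0, 0, 0, 0, 1],
    [0, 0, 0, 0, 0, 0, 1],
    [0, 0, 0, 0, 0, 0, 1],
  ],
)

```text
clock: 27.28
eef_pos: [634.1, -46.1, 68.3]
tcp_rot: [3.142, 0.402, -0.095]
contact_force: [1.7, -0.4, -9.2]
opening: 0.291
grasp_force: 61.2
```

Run:
```python
from h import *
print(r.sense()['eef_pos'],r.sense()['tcp_rot'])
im=r.grab_frame('wrist'); c=r.get_calibration('wrist'); cv2.imwrite('pics/w11.png',im[:,:,::-1])
for n,t in (('L',.95),('M',4.2),('R',2.88)): dang(n,t,c,im)
```

```text
[634.11562858 -46.06667244  68.32229208] [ 3.14152221  0.40193304 -0.09535314]
L theta 0.965 {1: [-0.7, 0.7], 2: [0.7, -1.2]} {1: 1, 2: 2}
M theta 4.235 {4: [0.0, 0.5]} {4: 4, 5: 1}
R theta 2.834 {3: [-0.0, 0.2]} {3: 3}
```

carry_out(
  series=[
    [0, 0.0387, 0, -0.0062, 0, 0.0004, 1],
    [0, 0.0775, 0, -0.0124, 0, 0.0015, 1],
    [0, 0.1162, 0, -0.0183, 0, 0.0033, 1],
    [0, 0.1549, 0, -0.024, 0, 0.0059, 1],
    [0, 0.1937, 0, -0.0294, 0, 0.0091, 1],
    [0, 0.2324, 0, -0.0347, 0, 0.0132, 1],
    [0, 0.2324, 0, -0.0347, 0, 0.0132, 1],
  ],
)

```text
clock: 28.2
eef_pos: [626.2, -45.2, 70.8]
tcp_rot: [-3.141, -0.334, -0.095]
contact_force: [3.8, -2.1, -1.3]
opening: 0.294
grasp_force: 67.3
```

carry_out(
  series=[
    [0, 0, 0, 0, 0, 0, -0.06],
    [0, 0, 0, 0, 0, 0, -0.06],
    [0, 0, 0, 0, 0, -0.2, -0.06],
    [0, 0, 0, 0, 0, -0.4, -0.06],
    [0, -0.05, 0, 0, 0, -0.6, -0.06],
    [0, -0.1, 0, 0, -0.1, -0.8, -0.06],
    [0, -0.115, 0, 0, -0.25, -0.9, -0.06],
    [0, -0.115, 0, 0, -0.25, -0.9, -0.06],
  ],
)

```text
clock: 29.2
eef_pos: [561.2, 25.9, 284.5]
tcp_rot: [-3.14, 0.031, -0.093]
contact_force: [-1.0, -1.5, -1.0]
opening: 0.532
grasp_force: 0.0
```

Run:
```python
from h import *
print(r.sense()['eef_pos'],r.sense()['tcp_rot'])
im=r.grab_frame('wrist'); c=r.get_calibration('wrist'); cv2.imwrite('pics/w12.png',im[:,:,::-1]); np.savez('v12.npz',im=im,K=c['K'],pose=c['pose'])
for n,t in (('L',.95),('M',4.2),('R',2.1)): dang(n,t,c,im)
knob()
plan([dr(-62,0,150),dr(0,0,150),dr(62,0,150)])
```

```text
[561.17263915  25.93982513 284.54857672] [-3.14034274  0.03073963 -0.09301957]
L theta 0.884 {1: [-0.4, -2.2], 2: [0.4, -2.0]} {1: 1, 2: 2}
M theta 4.163 {4: [-0.3, -1.5], 5: [0.8, -1.4], 6: [-0.6, -1.5]} {4: 4, 5: 5, 6: 6}
R theta 2.014 {2: [-0.2, -0.6], 3: [0.9, -0.8], 4: [-0.7, -1.4]} {2: 2, 3: 3, 4: 4}
knob blob [71, 97, 41, 30, 674] lx -0.9 ly 163.2
[0.0001, 0.011, 0.0009] [0.297, 0.25, 0.276] rows>=1.9
[0.0, 0.0, 0.0] [-0.0, -0.248, -0.0] rows>=1.0
[0.0, 0.0, 0.0] [-0.0, -0.248, -0.0] rows>=1.0
```

View pics/w12.png

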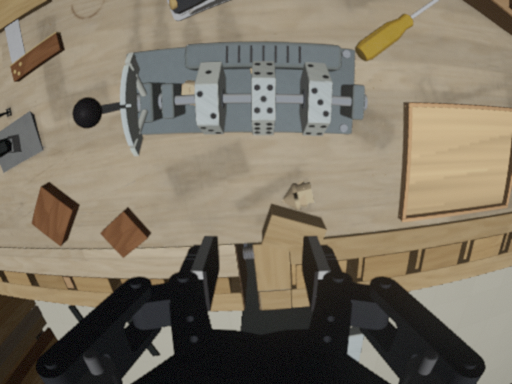

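The view shows 2, 5 and 3 near the tops, with the left drum still a bit off. I'll fit jointly with a nuisance camera shift.

```bash
cat >> h.py <<'E'
def joint(c,im,ths):
    from scipy.optimize import least_squares
    g=im.max(2); b=(g<0.62*cv2.dilate(cv2.blur(g,(3,3)),np.ones((15,15)))).astype(np.uint8)
    n,l,st,ce=cv2.connectedComponentsWithStats(b)
    blobs=[ce[i][::-1] for i in range(1,n) if 6<st[i,4]<320 and max(st[i,2:4])<22]
    a=M[2]; Rm=np.array([[np.cos(a),-np.sin(a),0],[np.sin(a),np.cos(a),0],[0,0,1]]); y=Rm@[0,1,0]
    ths=list(ths); sh=np.zeros(3)
    for it in range(4):
        obs=[]
        for i,off in enumerate((62,0,-62)):
            for k in range(1,7):
                f=ths[i]-(k-1)*np.pi/3; nw=Rm@[np.sin(f),0,np.cos(f)]; t=Rm@[np.cos(f),0,-np.sin(f)]; C=np.array(W(40*np.sin(f),off,60+40*np.cos(f)))+sh; L=[]
                for p in blobs:
                    o,d=ray(c,*p,True)
                    if nw@d/np.linalg.norm(d)>-.25: continue
                    X=o+d*((C-o)@nw)/(d@nw)-C
                    if abs(X@t)<20 and abs(X@y)<12: L.append(p)
                if len(L)==k: obs.append((i,off,k,np.mean(L,0)))
        def res(v):
            o=list(v[3:]*.3)
            for i,off,k,p in obs:
                f=v[i]-(k-1)*np.pi/3; o+=list(proj(c,np.array(W(40*np.sin(f),off,60+40*np.cos(f)))+v[3:],True)-p)
            return np.array(o)
        s=least_squares(res,ths+list(sh)); ths=list(s.x[:3]); sh=s.x[3:]
    print('L %.3f M %.3f R %.3f'%tuple(ths),'shift',np.round(sh,1),[(o[0],o[2]) for o in obs],'rms %.2f'%np.sqrt(np.mean(s.fun**2)))
E
python3 - <<'E'
from h import *
for f,t in (('v12.npz',(.95,4.2,2.1)),('v2.npz',(2.5,2.88,4.4)),('v3.npz',(2.5,2.88,4.4))):
    d=np.load(f); joint(dict(K=d['K'],pose=d['pose']),d['im'],t)
E
```

```text
L 0.916 M 4.203 R 2.056 shift [-1.  -1.3 -1.6] [(0, 1), (0, 2), (1, 4), (1, 5), (1, 6), (2, 2), (2, 3), (2, 4)] rms 0.20
L 2.487 M 2.875 R 4.396 shift [ 0.6 -0.5  0.3] [(0, 3), (0, 4), (1, 3), (1, 4), (2, 5), (2, 6)] rms 0.10
L 2.481 M 2.867 R 4.395 shift [ 0.3  0.1 -0.7] [(0, 3), (0, 4), (1, 3), (1, 4), (2, 5)] rms 0.10
```

Run:
```python
from h import *
plan([dr(62,-.065,150),dr(62,-.065,13)])
```

```text
[0.0001, 0.0316, 0.0009] [0.259, -0.246, 0.278] rows>=1.8
[0.0, 0.0, 0.0] [0.0, -0.0, 0.548] rows>=2.2
```

carry_out(
  series=[
    [0, 0.0316, 0.001, 0.259, -0.246, 0.278, -0.06],
    [0, 0.0316, 0.001, 0.259, -0.246, 0.278, -0.06],
    [0, 0.0316, 0.001, 0.259, -0.246, 0.278, -0.06],
    [0, 0.0316, 0.001, 0.259, -0.246, 0.278, -0.06],
  ],
)

```text
clock: 29.8
eef_pos: [626.3, 78.1, 209.3]
tcp_rot: [3.141, -0.063, -0.099]
contact_force: [-1.2, -0.2, -0.2]
opening: 0.531
grasp_force: 0.0
```

carry_out(
  series=[
    [0, 0, 0, 0, 0, 0.18, -0.06],
    [0, 0, 0, 0, 0, 0.36, -0.06],
    [0, 0, 0, 0, 0, 0.548, -0.06],
    [0, 0, 0, 0, 0, 0.548, -0.06],
    [0, 0, 0, 0, 0, 0.548, 1],
    [0, 0, 0, 0, 0, 0.548, 1],
    [0, 0, 0, 0, 0, 0.548, 1],
  ],
)

```text
clock: 30.68
eef_pos: [637.2, 78.3, 76.0]
tcp_rot: [-3.141, -0.068, -0.098]
contact_force: [-3.7, -2.1, 7.9]
opening: 0.294
grasp_force: 61.4
```

carry_out(
  series=[
    [0, -0.0207, 0, 0.0034, 0, 0.0001, 1],
    [0, -0.0414, 0, 0.0067, 0, 0.0004, 1],
    [0, -0.0414, 0, 0.0067, 0, 0.0004, 1],
    [0, -0.0414, 0, 0.0067, 0, 0.0004, 1],
    [0, -0.0414, 0, 0.0067, 0, 0.0004, -0.06],
    [0, -0.0414, 0, 0.0067, 0, 0.0004, -0.06],
  ],
)

```text
clock: 31.42
eef_pos: [638.1, 78.3, 74.1]
tcp_rot: [-3.141, 0.064, -0.098]
contact_force: [0.7, 0.3, 0.5]
opening: 0.526
grasp_force: 0.0
```

carry_out(
  series=[
    [0, 0, 0, 0, 0, -0.2, -0.06],
    [0, 0, 0, 0, 0, -0.4, -0.06],
    [0, 0, 0, 0, 0, -0.548, -0.06],
    [0, 0, 0, 0, 0, -0.548, -0.06],
  ],
)

```text
clock: 31.92
eef_pos: [648.8, 77.6, 213.8]
tcp_rot: [-3.14, 0.059, -0.098]
contact_force: [-0.1, 0.2, -0.1]
opening: 0.526
grasp_force: 0.0
```

carry_out(
  series=[
    [0, 0.027, 0, -0.051, 0.496, 0.002, -0.06],
    [0, 0.027, 0, -0.051, 0.496, 0.002, -0.06],
    [0, 0.027, 0, -0.051, 0.496, 0.002, -0.06],
    [0, 0.027, 0, -0.051, 0.496, 0.002, -0.06],
  ],
)

```text
clock: 32.42
eef_pos: [621.4, -44.8, 209.6]
tcp_rot: [-3.141, -0.018, -0.099]
contact_force: [0.5, -0.3, -0.9]
opening: 0.528
grasp_force: 0.0
```

Run:
```python
from h import *
im=r.grab_frame('wrist'); c=r.get_calibration('wrist'); joint(c,im,(1.05,4.19,2.06))
plan([dr(-62,-.02,150),dr(-62,-.02,13)])
```

```text
L 1.054 M 4.207 R 2.062 shift [ 0.7  0.6 -0.4] [(0, 1), (0, 2), (1, 4), (1, 5), (2, 2), (2, 3)] rms 0.16
[-0.0001, 0.0005, -0.0004] [0.0, 0.002, -0.001] rows>=0.0
[0.0, 0.0, 0.0] [-0.0, -0.0, 0.548] rows>=2.2
```

L is good at 1.054. Now trim R by +0.033.

carry_out(
  series=[
    [0, 0, 0, 0, 0, 0.18, -0.06],
    [0, 0, 0, 0, 0, 0.36, -0.06],
    [0, 0, 0, 0, 0, 0.548, -0.06],
    [0, 0, 0, 0, 0, 0.548, -0.06],
    [0, 0, 0, 0, 0, 0.548, 1],
    [0, 0, 0, 0, 0, 0.548, 1],
    [0, 0, 0, 0, 0, 0.548, 1],
  ],
)

```text
clock: 33.35
eef_pos: [625.5, -45.1, 75.1]
tcp_rot: [-3.141, -0.022, -0.098]
contact_force: [-0.6, -1.5, 0.6]
opening: 0.292
grasp_force: 61.4
```

carry_out(
  series=[
    [0, -0.01, 0, 0.0017, 0, 0, 1],
    [0, -0.01, 0, 0.0017, 0, 0, 1],
    [0, -0.01, 0, 0.0017, 0, 0, 1],
    [0, -0.01, 0, 0.0017, 0, 0, -0.06],
    [0, -0.01, 0, 0.0017, 0, 0, -0.06],
  ],
)

```text
clock: 33.98
eef_pos: [625.1, -45.0, 73.9]
tcp_rot: [-3.141, 0.011, -0.098]
contact_force: [-0.4, 0.1, -0.9]
opening: 0.529
grasp_force: 0.0
```

carry_out(
  series=[
    [0, 0, 0, 0, 0, -0.2, -0.06],
    [0, 0, 0, 0, 0, -0.4, -0.06],
    [0, 0, 0, 0, 0, -0.6, -0.06],
    [0, 0, 0, 0, -0.2, -0.8, -0.06],
    [0, 0, 0, 0, -0.2, -0.8, -0.06],
    [0, 0, 0, 0, -0.2, -0.8, -0.06],
  ],
)

```text
clock: 34.72
eef_pos: [632.0, 4.7, 273.4]
tcp_rot: [3.141, 0.012, -0.097]
contact_force: [0.5, -0.8, -1.3]
opening: 0.529
grasp_force: 0.0
```

Run:
```python
from h import *
im=r.grab_frame('wrist'); c=r.get_calibration('wrist'); joint(c,im,(1.05,4.19,2.06))
print(r.sense()['eef_pos'])
for l in ['tray','stop_block','walnut','oak']:
    for d in r.silhouettes('wrist',l)[:3]:
        if d['score']<.4: continue
        p=d['position']; rc=cv2.minAreaRect(np.argwhere(d['region'])[:,::-1].astype(np.float32))
        print(l,round(d['score'],2),np.round(p),[np.round(onz(c,q[1],q[0],{'tray':6,'stop_block':30}.get(l,15),True)[:2]).tolist() for q in cv2.boxPoints(rc)])
```

```text
L 1.059 M 4.208 R 2.088 shift [-0.3 -0.5 -0.8] [(0, 1), (0, 2), (1, 4), (1, 5), (2, 2), (2, 3)] rms 0.13
[631.50190493   4.14436314 272.30477898]
tray 0.74 [200. 449.] [[622.0, -179.0], [611.0, -454.0], [343.0, -534.0], [417.0, -192.0]]
stop_block 0.77 [276. 278.] [[417.0, 42.0], [489.0, 19.0], [456.0, -60.0], [378.0, -43.0]]
stop_block 0.63 [190.  82.] [[616.0, 332.0], [665.0, 213.0], [628.0, 192.0], [575.0, 308.0]]
walnut 0.92 [270. 124.] [[446.0, 316.0], [495.0, 245.0], [445.0, 215.0], [390.0, 285.0]]
walnut 0.92 [255.  56.] [[483.0, 511.0], [554.0, 401.0], [495.0, 326.0], [419.0, 422.0]]
walnut 0.47 [189.  83.] [[602.0, 349.0], [659.0, 266.0], [627.0, 231.0], [568.0, 308.0]]
```

All three drums are within 0.02 rad. Now the blanks, starting with a closer view of the stop block.

carry_out(
  series=[
    [0, 0, -0.031, -0.96, -0.05, -0.15, -0.9],
    [0, 0, -0.031, -0.96, -0.05, -0.15, -0.9],
    [0, 0, -0.031, -0.96, -0.05, -0.15, -0.9],
    [0, 0, -0.031, -0.96, -0.05, -0.15, -0.9],
    [0, 0, -0.031, -0.96, -0.05, -0.15, -0.9],
    [0, 0, -0.031, -0.96, -0.05, -0.15, -0.9],
  ],
)

```text
clock: 35.72
eef_pos: [395.5, 40.1, 313.8]
tcp_rot: [-3.14, 0.011, -0.001]
contact_force: [0.4, 0.7, 0.4]
opening: 0.951
grasp_force: 0.0
```

```bash
cat >> h.py <<'E'
from scipy.optimize import minimize
DIM={'stop_block':(50,85,45),'walnut':(60,70,22),'tray':(192,252,20)}
def fitbox(l,guess,z0=0,im=None,maxd=80):
    c=r.get_calibration('wrist'); best=None
    for d in r.silhouettes('wrist',l):
        p=d['position']; w=onz(c,*p,20,True)[:2]
        if np.linalg.norm(w-guess)>maxd or d['score']<.3: continue
        best=d; break
    if best is None: print(l,'not found'); return
    m=best['region']; dx,dy,dz=DIM[l]
    def mask(v):
        P=[W(sx*dx/2,sy*dy/2,z0+z,v) for sx in(-1,1) for sy in(-1,1) for z in(0,dz)]
        q=np.array([proj(c,p,True)[::-1] for p in P]); h=cv2.convexHull((q*16).round().astype(np.int32))
        k=np.zeros(m.shape,np.uint8); cv2.fillConvexPoly(k,h,1,shift=4); return k>0
    cost=lambda v:-(mask([v[0],v[1],v[2]/50])&m).sum()/(mask([v[0],v[1],v[2]/50])|m).sum()
    bb=None
    for y0 in np.arange(-1.4,1.6,.35):
        s=minimize(cost,[w[0],w[1],y0*50],method='Nelder-Mead',options=dict(initial_simplex=np.array([[w[0],w[1],y0*50],[w[0]+12,w[1],y0*50],[w[0],w[1]+12,y0*50],[w[0],w[1],y0*50+12]])))
        if bb is None or s.fun<bb.fun: bb=s
    print(l,'score %.2f IoU %.3f'%(best['score'],-bb.fun),'x %.1f y %.1f yaw %.3f'%(bb.x[0],bb.x[1],bb.x[2]/50),int(m.sum()))
    return bb.x
E
python3 - <<'E'
from h import *
print(r.sense()['eef_pos'])
grab('wrist','w13.png',1)
fitbox('stop_block',[435,-8]); fitbox('walnut',[445,258]); fitbox('tray',[530,-298],maxd=120)
E
```

```text
[395.51068086  40.11567715 313.80996896]
stop_block score 0.75 IoU 0.945 x 432.4 y -10.0 yaw -0.386 2146
walnut score 0.72 IoU 0.945 x 443.2 y 267.4 yaw 0.541 1642
tray score 0.57 IoU 0.986 x 518.4 y -324.1 yaw -0.005 11519
```

View pics/w13.png

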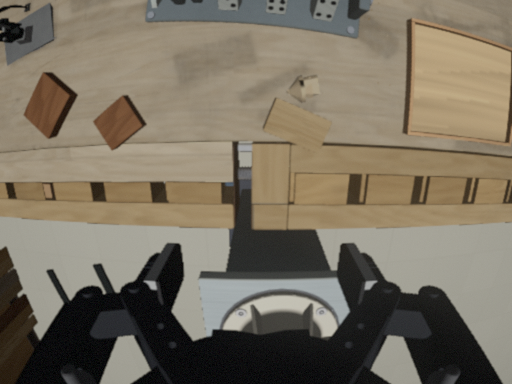

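The stop block is at around (298,122), with a small wood chip just behind it at (306,85). The tray is cut off at the right. I'll hover over the block with the grasp yaw.

Run:
```python
from h import *
plan([((432,-10,200),1.185)])
c=r.get_calibration('wrist')
for u,v in ((292,86),(320,80),(306,97),(306,74)):
    w=onz(c,v,u,8,True)[:2]-[432.4,-10]; a=-.386; print(np.round([w@[np.cos(a),np.sin(a)],w@[-np.sin(a),np.cos(a)]]))
```

```text
[-0.0027, 0.0034, -0.3777] [0.151, 0.201, 0.451] rows>=6.4
[50. 24.]
[ 75. -11.]
[43. -1.]
[75. 12.]
```

carry_out(
  series=[
    [-0.0027, 0.0034, -0.3777, 0.13, 0.256, 0.451, -0.4],
    [-0.0027, 0.0034, -0.3777, 0.13, 0.256, 0.451, -0.4],
    [-0.0027, 0.0034, -0.3777, 0.13, 0.256, 0.451, -0.4],
    [-0.0027, 0.0034, -0.3777, 0.13, 0.256, 0.451, -0.4],
    [-0.0027, 0.0034, -0.3777, 0.13, 0.256, 0.451, -0.4],
    [-0.0027, 0.0034, -0.3777, 0.13, 0.256, 0.451, -0.4],
    [-0.0027, 0.0034, -0.3777, 0.13, 0.256, 0.451, -0.4],
    [-0.0027, 0.0034, -0.3777, 0.13, 0.256, 0.451, -0.4],
  ],
  force=40,
)

```text
clock: 36.92
eef_pos: [426.4, -23.7, 200.1]
tcp_rot: [-3.141, -0.0, 1.185]
contact_force: [-0.5, -0.6, 0.0]
opening: 0.701
grasp_force: 0.0
```

Run:
```python
from h import *
grab('wrist','w14.png',1)
v=fitbox('stop_block',[432,-10])
plan([((426.8,-23.9,200),1.185),((426.8,-23.9,8),1.185)])
```

```text
stop_block score 0.87 IoU 0.956 x 432.5 y -10.1 yaw -0.387 3974
[0.0, -0.0001, -0.0004] [-0.0, 0.002, 0.001] rows>=0.0
[0.0, 0.0, 0.0] [0.0, -0.0, 0.768] rows>=3.1
```

View pics/w14.png

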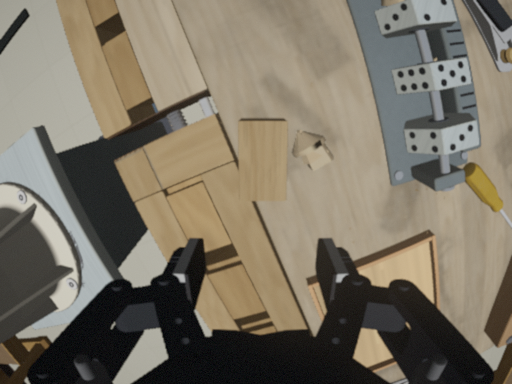

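The stop block is centred at (262,160) with the chip to its right at (313,150). Descending to grasp.

carry_out(
  series=[
    [0, 0, 0, 0, 0, 0.24, -0.4],
    [0, 0, 0, 0, 0, 0.48, -0.4],
    [0, 0, 0, 0, 0, 0.65, -0.4],
    [0, 0, 0, 0, 0, 0.765, -0.4],
    [0, 0, 0, 0, 0, 0.765, -0.4],
    [0, 0, 0, 0, 0, 0.765, 1],
    [0, 0, 0, 0, 0, 0.765, 1],
    [0, 0, 0, 0, 0, 0.765, 1],
  ],
)

```text
clock: 38.02
eef_pos: [427.0, -23.6, 10.3]
tcp_rot: [3.139, -0.001, 1.185]
contact_force: [-1.5, 0.3, -1.7]
opening: 0.583
grasp_force: 42.4
```

carry_out(
  series=[
    [0, 0, 0, 0, 0, -0.1, 1],
    [0, 0, 0, 0, 0, -0.3, 1],
    [0, 0, 0, 0, 0, -0.5, 1],
    [0, 0, 0, 0, 0, -0.7, 1],
    [0, 0, 0, 0, 0, -0.8, 1],
    [0, 0, 0, 0, 0, -0.8, 1],
  ],
)

```text
clock: 38.78
eef_pos: [427.3, -23.6, 211.5]
tcp_rot: [3.136, -0.002, 1.186]
contact_force: [-0.0, 0.1, -1.6]
opening: 0.577
grasp_force: 42.6
```

Run:
```python
from h import *
plan([((440,-230,290),1.571)])
```

```text
[0.0019, -0.0003, -0.1227] [-0.745, 0.359, -0.314] rows>=3.5
```

Run:
```python
from h import *
plan([((480,-150,290),1.571)])
```

```text
[0.0019, -0.0003, -0.1227] [-0.389, 0.387, -0.313] rows>=2.5
```

carry_out(
  series=[
    [0, 0, -0.123, -0.389, 0.387, -0.313, 1],
    [0, 0, -0.123, -0.389, 0.387, -0.313, 1],
    [0, 0, -0.123, -0.389, 0.387, -0.313, 1],
    [0, 0, -0.123, -0.389, 0.387, -0.313, 1],
    [0, 0, -0.123, -0.389, 0.387, -0.313, 1],
  ],
)

```text
clock: 39.4
eef_pos: [478.0, -149.4, 285.8]
tcp_rot: [-3.14, -0.001, 1.571]
contact_force: [-0.2, 0.3, -1.3]
opening: 0.579
grasp_force: 42.7
```

Run:
```python
from h import *
s=r.sense(); print(s['eef_pos'],s['grasp_force'],s['opening'])
grab('wrist','w15.png',1)
fitbox('tray',[530,-298],maxd=150)
c=r.get_calibration('wrist')
print([np.round(proj(c,(x,y,20),True)[::-1]).tolist() for x,y in ((430,-170),(622,-170),(622,-422),(430,-422))])
```

```text
[ 477.95852134 -149.35788747  285.80671036] 42.713229060173035 0.5793720918391276
tray score 0.75 IoU 0.131 x 661.9 y -326.9 yaw -0.087 1822
[[228.0, 170.0], [360.0, 171.0], [341.0, 308.0], [234.0, 310.0]]
```

View pics/w15.png

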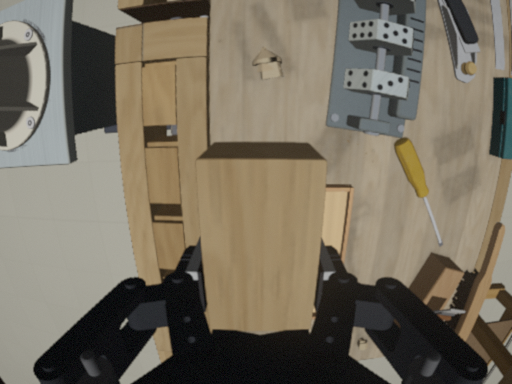

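The held block hides the tray, so I'll use the corners from the first wrist view (w1).

Run:
```python
from h import *
from scipy.optimize import least_squares
c=dict(K=[[297.3,0,260.2],[0,297.3,191.3],[0,0,1]],pose=[[-0.003,0.95,0.311,577.284],[-1,-0.003,0,-14.365],[0.001,-0.311,0.95,571.807],[0,0,0,1]])
cn=[(533,123),(692,146),(678,272),(526,267)]
px=[(y/1.5-.2,x/1.5-.2) for x,y in cn]
X=[onz(c,*p,20,True)[:2] for p in px]; print(np.round(X,1).tolist())
f=lambda v:np.concatenate([W(sx*96,sy*126,20,v)[:2]-x for (sx,sy),x in zip(((1,1),(1,-1),(-1,-1),(-1,1)),X)])
s=least_squares(f,[520,-300,0]); print(s.x,np.round(s.fun,1))
# check with side camera
cs=r.get_calibration('side'); r.grab_frame('side')
d=r.silhouettes('side','tray')[0]; m=d['region']
def mk(v):
    q=np.array([proj(cs,W(sx*96,sy*126,z,v))[::-1] for sx in(-1,1) for sy in(-1,1) for z in(0,20)]); k=np.zeros(m.shape,np.uint8); cv2.fillConvexPoly(k,cv2.convexHull((q*16).round().astype(np.int32)),1,shift=4); return k>0
iou=lambda v:(mk(v)&m).sum()/(mk(v)|m).sum()
print('side',d['score'],int(m.sum()),iou(s.x))
b=minimize(lambda v:-iou([v[0],v[1],v[2]/50]),[s.x[0],s.x[1],s.x[2]*50],method='Nelder-Mead',options=dict(initial_simplex=[[520,-300,0],[530,-300,0],[520,-290,0],[520,-300,8]])); print(b.x,b.fun)
```

```text
[[612.5, -193.4], [607.9, -446.4], [419.3, -445.9], [424.3, -193.9]]
[ 5.15967185e+02 -3.19868536e+02 -1.21212424e-02] [ 1.  -1.7  2.6 -0.6 -0.8  1.2 -2.8  1.2]
side 0.91 1284 0.9311355311355312
[ 520.65015013 -319.43651701   -0.54997349] -0.9510748702742773
```

Run:
```python
from h import *
plan([((517,-395,200),1.559),((517,-395,17),1.559)])
```

```text
[-0.0002, -0.0002, 0.0044] [-0.984, 0.152, 0.346] rows>=4.2
[0.0, 0.0, 0.0] [0.0, -0.0, 0.732] rows>=2.9
```

carry_out(
  series=[
    [0, 0, 0.0044, -0.984, 0.152, 0.346, 1],
    [0, 0, 0.0044, -0.984, 0.152, 0.346, 1],
    [0, 0, 0.0044, -0.984, 0.152, 0.346, 1],
    [0, 0, 0.0044, -0.984, 0.152, 0.346, 1],
    [0, 0, 0.0044, -0.984, 0.152, 0.346, 1],
    [0, 0, 0.0044, -0.984, 0.152, 0.346, 1],
    [0, 0, 0.0044, -0.984, 0.152, 0.346, 1],
  ],
)

```text
clock: 40.48
eef_pos: [517.7, -394.5, 201.6]
tcp_rot: [3.141, -0.001, 1.559]
contact_force: [0.3, 0.0, -1.6]
opening: 0.582
grasp_force: 42.6
```

carry_out(
  series=[
    [0, 0, 0, 0, 0, 0.25, 1],
    [0, 0, 0, 0, 0, 0.5, 1],
    [0, 0, 0, 0, 0, 0.66, 1],
    [0, 0, 0, 0, 0, 0.7, 1],
    [0, 0, 0, 0, 0, 0.73, 1],
    [0, 0, 0, 0, 0, 0.73, 1],
    [0, 0, 0, 0, 0, 0.73, 1],
  ],
)

```text
clock: 41.35
eef_pos: [518.6, -396.6, 20.3]
tcp_rot: [3.139, 0.001, 1.558]
contact_force: [-0.6, -0.1, -1.3]
opening: 0.577
grasp_force: 42.6
```

Run:
```python
from h import *
s=r.sense(); print(s['eef_pos'],s['contact_force'],s['grasp_force'],s['opening'])
```

```text
[ 518.59659881 -396.55711345   20.27461291] [-0.55407357 -0.08147582 -1.26159537] 42.610103487968445 0.5768438702142064
```

carry_out(
  series=[
    [0, 0, 0, 0, 0, 0.008, 1],
    [0, 0, 0, 0, 0, 0.014, 1],
    [0, 0, 0, 0, 0, 0.014, 1],
    [0, 0, 0, 0, 0, 0.014, 0.1],
    [0, 0, 0, 0, 0, 0.014, -0.4],
    [0, 0, 0, 0, 0, 0.014, -0.4],
  ],
)

```text
clock: 42.1
eef_pos: [517.6, -395.9, 14.9]
tcp_rot: [3.141, -0.0, 1.558]
contact_force: [-0.1, -0.3, -0.2]
opening: 0.7
grasp_force: 0.0
```

carry_out(
  series=[
    [0, 0, 0, 0, 0, -0.2, -0.4],
    [0, 0, 0, 0, 0, -0.4, -0.4],
    [0, 0, 0, 0, 0, -0.6, -0.4],
    [0, 0, 0, 0, 0, -0.8, -0.4],
    [0, 0, 0, 0, 0, -1, -0.4],
    [0, 0, 0, 0, 0, -1, -0.4],
  ],
)

```text
clock: 42.85
eef_pos: [519.3, -397.4, 269.9]
tcp_rot: [3.134, 0.005, 1.558]
contact_force: [0.3, 0.2, 0.1]
opening: 0.701
grasp_force: 0.0
```

Run:
```python
from h import *
s=r.sense(); print(s['eef_pos'],s['contact_force'])
r.grab_frame('wrist'); fitbox('stop_block',[517,-380],6); fitbox('tray',[517,-320],maxd=150)
# walnut approach: tool yaw for gripping 60 mm side
plan([((517,-150,260),1.0),((443,150,260),.45),((443,267,200),.45)])
```

```text
[ 519.31082754 -397.40644755  269.90829816] [0.27500007 0.1554741  0.14112254]
stop_block score 0.78 IoU 0.920 x 480.8 y -358.6 yaw -0.045 2718
tray score 0.72 IoU 0.879 x 513.7 y -315.9 yaw -0.015 23497
[-0.0002, -0.0003, 0.1777] [0.982, -0.012, 0.017] rows>=3.9
[-0.0, -0.0, 0.1751] [0.85, -0.897, -0.0] rows>=4.9
[0.0, 0.0, 0.0] [0.204, -0.421, 0.24] rows>=2.1
```

Run:
```python
from h import *
plan([((500,-155,265),1.7),((470,90,260),1.9),((443,230,220),2.112)])
```

```text
[-0.0001, -0.0004, -0.0451] [0.961, -0.08, -0.003] rows>=3.9
[0.0, 0.0, -0.0637] [0.987, 0.007, 0.02] rows>=4.0
[0.0, 0.0, -0.0675] [0.565, 0.079, 0.16] rows>=2.4
```

carry_out(
  series=[
    [0, 0, -0.0451, 0.961, -0.08, -0.003, -0.8],
    [0, 0, -0.0451, 0.961, -0.08, -0.003, -0.8],
    [0, 0, -0.0451, 0.961, -0.08, -0.003, -0.8],
    [0, 0, -0.0451, 0.961, -0.08, -0.003, -0.8],
    [0, 0, -0.0451, 0.961, -0.08, -0.003, -0.8],
    [0, 0, -0.0451, 0.961, -0.08, -0.003, -0.8],
  ],
)

```text
clock: 43.75
eef_pos: [500.1, -155.5, 264.8]
tcp_rot: [-3.141, -0.0, 1.701]
contact_force: [0.1, -0.5, 0.3]
opening: 0.898
grasp_force: 0.0
```

carry_out(
  series=[
    [0, 0, -0.0637, 0.987, 0.007, 0.02, -0.8],
    [0, 0, -0.0637, 0.987, 0.007, 0.02, -0.8],
    [0, 0, -0.0637, 0.987, 0.007, 0.02, -0.8],
    [0, 0, -0.0637, 0.987, 0.007, 0.02, -0.8],
    [0, 0, -0.0637, 0.987, 0.007, 0.02, -0.8],
    [0, 0, -0.0637, 0.987, 0.007, 0.02, -0.8],
  ],
)

```text
clock: 44.5
eef_pos: [470.8, 88.5, 260.4]
tcp_rot: [-3.142, 0.001, 1.9]
contact_force: [0.0, 0.3, -0.5]
opening: 0.898
grasp_force: 0.0
```

carry_out(
  series=[
    [0, 0, -0.0675, 0.565, 0.079, 0.16, -0.8],
    [0, 0, -0.0675, 0.565, 0.079, 0.16, -0.8],
    [0, 0, -0.0675, 0.565, 0.079, 0.16, -0.8],
    [0, 0, -0.0675, 0.565, 0.079, 0.16, -0.8],
    [0, 0, -0.0675, 0.565, 0.079, 0.16, -0.8],
  ],
)

```text
clock: 45.12
eef_pos: [444.3, 227.8, 220.9]
tcp_rot: [3.141, 0.001, 2.11]
contact_force: [0.3, -0.6, -0.2]
opening: 0.897
grasp_force: 0.0
```

Run:
```python
from h import *
im=grab('wrist','w16.png',1)
v=fitbox('walnut',[443,267])
c=r.get_calibration('wrist')
for d in r.silhouettes('wrist','walnut'): print(round(d['score'],2),np.round(d['position']),int(d['region'].sum()),np.round(onz(c,*d['position'],20,True)))
if v is not None:
    psi=v[2]/50+np.pi/2; print(psi); plan([((v[0],v[1],150),psi),((v[0],v[1],4),psi)])
```

```text
walnut score 0.91 IoU 0.978 x 441.6 y 268.3 yaw 0.553 3183
0.91 [135. 279.] 3183 [442. 271.  20.]
0.75 [ 57. 372.] 4973 [487. 411.  20.]
2.1237937216886222
[0.0004, 0.0002, -0.0044] [0.143, 0.073, 0.285] rows>=1.3
[0.0, 0.0, 0.0] [0.0, -0.0, 0.584] rows>=2.3
```

View pics/w16.png

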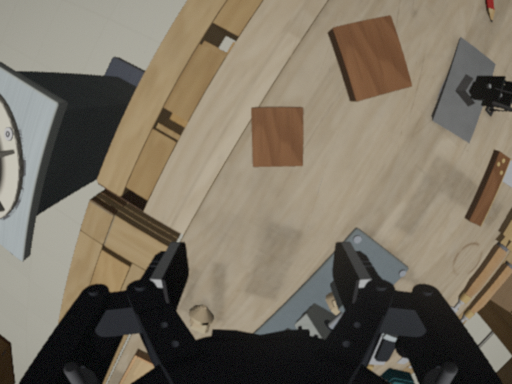

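The small walnut is at (277,136) and the larger look-alike at (372,57). Descending to grasp.

carry_out(
  series=[
    [0, 0, -0.0044, 0.143, 0.073, 0.285, -0.8],
    [0, 0, -0.0044, 0.143, 0.073, 0.285, -0.8],
    [0, 0, -0.0044, 0.143, 0.073, 0.5, -0.8],
    [0, 0, -0.0044, 0.143, 0.073, 0.72, -0.8],
    [0, 0, -0.0044, 0.143, 0.073, 0.82, -0.8],
    [0, 0, -0.0044, 0.143, 0.073, 0.876, -0.8],
    [0, 0, -0.0044, 0.143, 0.073, 0.876, -0.8],
  ],
)

```text
clock: 46.15
eef_pos: [441.2, 269.3, 1.9]
tcp_rot: [3.141, 0.0, 2.126]
contact_force: [-0.1, -1.3, 0.1]
opening: 0.901
grasp_force: 0.0
```

carry_out(
  series=[
    [0, 0, 0, 0, 0, 0, 1],
    [0, 0, 0, 0, 0, 0, 1],
    [0, 0, 0, 0, 0, 0, 1],
  ],
)

```text
clock: 46.52
eef_pos: [441.9, 270.0, 3.4]
tcp_rot: [3.138, 0.0, 2.126]
contact_force: [-0.2, -1.4, 7.8]
opening: 0.693
grasp_force: 44.0
```

carry_out(
  series=[
    [0, 0, 0, 0, 0, -0.1, 1],
    [0, 0, 0, 0, 0, -0.3, 1],
    [0, 0, 0, 0, 0, -0.5, 1],
    [0, 0, 0, 0, 0, -0.7, 1],
    [0, 0, 0, 0, 0, -0.9, 1],
    [0, 0, 0, 0, 0, -1, 1],
    [0, 0, 0, 0, 0, -1, 1],
  ],
)

```text
clock: 47.4
eef_pos: [441.7, 270.2, 254.5]
tcp_rot: [3.135, 0.0, 2.126]
contact_force: [-0.2, 0.3, -1.8]
opening: 0.696
grasp_force: 43.6
```

Run:
```python
from h import *
s=r.sense(); print(s['eef_pos'],s['grasp_force'],s['opening'])
plan([((470,70,260),1.9),((500,-150,260),1.7)])
```

```text
[441.74011641 270.16374968 254.53158102] 43.63216280937195 0.6959954209760838
[0.002, -0.0001, 0.0719] [-0.74, -0.326, -0.024] rows>=3.2
[0.0, -0.0, 0.0637] [-0.872, -0.171, -0.0] rows>=3.6
```

carry_out(
  series=[
    [0, 0, 0.0719, -0.74, -0.326, -0.024, 1],
    [0, 0, 0.0719, -0.74, -0.326, -0.024, 1],
    [0, 0, 0.0719, -0.74, -0.326, -0.024, 1],
    [0, 0, 0.0719, -0.74, -0.326, -0.024, 1],
    [0, 0, 0.0719, -0.74, -0.326, -0.024, 1],
    [0, 0, 0.0719, -0.74, -0.326, -0.024, 1],
  ],
)

```text
clock: 48.15
eef_pos: [468.6, 70.4, 257.3]
tcp_rot: [3.141, -0.001, 1.901]
contact_force: [-0.2, 0.6, -1.2]
opening: 0.694
grasp_force: 43.6
```

carry_out(
  series=[
    [0, 0, 0.0637, -0.872, -0.171, 0, 1],
    [0, 0, 0.0637, -0.872, -0.171, 0, 1],
    [0, 0, 0.0637, -0.872, -0.171, 0, 1],
    [0, 0, 0.0637, -0.872, -0.171, 0, 1],
    [0, 0, 0.0637, -0.872, -0.171, 0, 1],
    [0, 0, 0.0637, -0.872, -0.171, 0, 1],
  ],
)

```text
clock: 48.9
eef_pos: [499.0, -149.2, 257.5]
tcp_rot: [3.141, -0.001, 1.701]
contact_force: [0.7, 1.1, -0.6]
opening: 0.692
grasp_force: 43.6
```

Run:
```python
from h import *
s=r.sense(); print(s['eef_pos'],s['grasp_force'],s['opening'])
im=grab('wrist','w17.png',1)
fitbox('stop_block',[500,-370],6)
cs=r.get_calibration('side'); r.grab_frame('side')
for d in r.silhouettes('side','stop_block'): print(round(d['score'],2),np.round(onz(cs,*d['position'],30)),int(d['region'].sum()))
plan([((517,-252,150),1.559),((517,-252,12),1.559)])
```

```text
[ 499.01204229 -149.23561606  257.48738076] 43.584389090538025 0.6919072170349908
stop_block not found
[0.0003, -0.0001, 0.0454] [-0.416, 0.017, 0.431] rows>=2.4
[0.0, 0.0, 0.0] [0.0, -0.0, 0.552] rows>=2.2
```

carry_out(
  series=[
    [0, 0, 0.0454, -0.75, 0.03, 0, 1],
    [0, 0, 0.0454, -0.75, 0.03, 0, 1],
    [0, 0, 0.0454, -0.75, 0.03, 0, 1],
    [0, 0, 0.0454, -0.75, 0.03, 0, 1],
    [0, 0, 0.0454, -0.75, 0.03, 0, 1],
  ],
)

```text
clock: 49.72
eef_pos: [530.4, -334.9, 257.5]
tcp_rot: [3.141, -0.001, 1.557]
contact_force: [-0.9, 0.2, -0.8]
opening: 0.687
grasp_force: 43.6
```

carry_out(
  series=[
    [0, 0, 0, -0.6, 0, 0, 1],
    [0, 0, 0, -0.6, 0, 0, 1],
    [0, 0, 0, -0.6, 0, 0, 1],
    [0, 0, 0, -0.6, 0, 0, 1],
    [0, 0, 0, -0.6, 0, 0, 1],
  ],
)

```text
clock: 50.35
eef_pos: [528.9, -483.7, 257.9]
tcp_rot: [3.141, -0.001, 1.559]
contact_force: [-0.9, 0.6, -0.7]
opening: 0.693
grasp_force: 43.6
```

Run:
```python
from h import *
s=r.sense(); print(s['eef_pos'],s['grasp_force'],s['opening'])
im=grab('wrist','w18.png',1)
fitbox('stop_block',[500,-370],6)
fitbox('tray',[517,-320],maxd=150)
plan([((517,-252,200),1.559),((517,-252,12),1.559)])
```

```text
[ 528.89349463 -483.70621034  257.90524176] 43.577316999435425 0.6929835294785317
stop_block score 0.68 IoU 0.941 x 483.0 y -361.2 yaw -0.020 3027
tray score 0.84 IoU 0.832 x 517.6 y -318.7 yaw -0.017 16568
[0.0003, -0.0001, -0.0001] [0.928, -0.059, 0.233] rows>=3.8
[0.0, 0.0, 0.0] [0.0, -0.0, 0.752] rows>=3.0
```

The stop block is at (483,−361) in the tray; it was nudged, but there's room. Placing the walnut at (530,−250).

carry_out(
  series=[
    [0, 0, 0, 0.936, -0.007, 0.23, 1],
    [0, 0, 0, 0.936, -0.007, 0.23, 1],
    [0, 0, 0, 0.936, -0.007, 0.23, 1],
    [0, 0, 0, 0.936, -0.007, 0.23, 1],
    [0, 0, 0, 0.936, -0.007, 0.23, 1],
    [0, 0, 0, 0.936, -0.007, 0.23, 1],
  ],
)

```text
clock: 51.25
eef_pos: [530.5, -251.4, 201.0]
tcp_rot: [3.14, 0.001, 1.559]
contact_force: [-0.7, -0.4, -0.2]
opening: 0.69
grasp_force: 43.5
```

carry_out(
  series=[
    [0, 0, 0, 0, 0, 0.25, 1],
    [0, 0, 0, 0, 0, 0.5, 1],
    [0, 0, 0, 0, 0, 0.68, 1],
    [0, 0, 0, 0, 0, 0.74, 1],
    [0, 0, 0, 0, 0, 0.75, 1],
    [0, 0, 0, 0, 0, 0.75, 1],
  ],
)

```text
clock: 52.0
eef_pos: [531.5, -252.6, 14.6]
tcp_rot: [3.138, 0.001, 1.557]
contact_force: [0.4, 0.6, 0.0]
opening: 0.69
grasp_force: 43.5
```

Run:
```python
from h import *
s=r.sense(); print(s['eef_pos'],s['contact_force'],s['grasp_force'],s['opening'])
```

```text
[ 531.46496158 -252.60783246   14.57037553] [0.41981459 0.62108732 0.03219717] 43.5101580619812 0.6903024279081826
```

Lower 5 mm more and release.

carry_out(
  series=[
    [0, 0, 0, 0, 0, 0.01, 1],
    [0, 0, 0, 0, 0, 0.02, 1],
    [0, 0, 0, 0, 0, 0.02, 1],
    [0, 0, 0, 0, 0, 0.02, 1],
    [0, 0, 0, 0, 0, 0.02, -0.6],
    [0, 0, 0, 0, 0, 0.02, -0.8],
    [0, 0, 0, 0, 0, 0.02, -0.8],
  ],
)

```text
clock: 52.88
eef_pos: [530.1, -251.6, 7.8]
tcp_rot: [3.141, -0.0, 1.557]
contact_force: [-0.2, 0.2, 0.4]
opening: 0.898
grasp_force: 0.0
```

carry_out(
  series=[
    [0, 0, 0, 0, 0, -0.1, -0.8],
    [0, 0, 0, 0, 0, -0.4, -0.8],
    [0, 0, 0, 0, 0, -0.7, -0.8],
    [0, 0, 0, 0, 0, -1, -0.8],
    [0, 0, 0, 0, 0, -1, -0.8],
    [0, 0, 0, 0, 0, -1, -0.8],
  ],
)

```text
clock: 53.62
eef_pos: [531.6, -252.5, 261.4]
tcp_rot: [3.135, 0.002, 1.557]
contact_force: [0.2, 0.0, -0.3]
opening: 0.901
grasp_force: 0.0
```

carry_out(
  series=[
    [0, 0, 0, -0.9, 0, -0.1, -0.4],
    [0, 0, 0, -0.9, 0, -0.1, -0.4],
    [0, 0, 0, -0.9, 0, -0.1, -0.4],
    [0, 0, 0, -0.9, 0, -0.1, -0.4],
    [0, 0, 0, -0.9, 0, -0.1, -0.4],
  ],
)

```text
clock: 54.25
eef_pos: [525.8, -479.0, 280.6]
tcp_rot: [-3.141, -0.001, 1.554]
contact_force: [-0.3, 1.1, 0.3]
opening: 0.699
grasp_force: 0.0
```

Run:
```python
from h import *
s=r.sense(); print(s['eef_pos'],s['tcp_rot'])
im=grab('wrist','w19.png',1)
fitbox('stop_block',[483,-361],6); fitbox('walnut',[530,-250],6)
plan([((480,-240,330),.9),((500,0,330),.2),(W(0,165,240),-.097)])
```

```text
[ 525.77561707 -479.02222365  280.57907145] [-3.14077089e+00 -1.21885666e-03  1.55435496e+00]
stop_block score 0.60 IoU 0.964 x 483.0 y -358.5 yaw -0.026 2763
walnut score 0.75 IoU 0.986 x 530.3 y -248.8 yaw -0.045 987
[-0.0004, -0.0006, 0.2093] [0.94, -0.199, -0.192] rows>=3.9
[0.0, -0.0, 0.2228] [0.802, -0.534, -0.0] rows>=3.9
[0.0, -0.0, 0.0945] [0.719, -0.593, 0.36] rows>=4.0
```

View pics/w19.png

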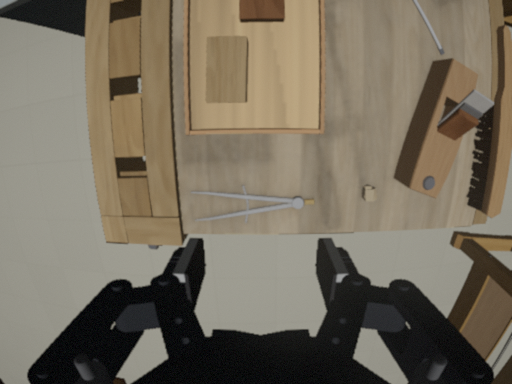

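Both blanks lie flat and apart in the tray: stop block at (227,68), walnut at (262,8). Back to the lever.

carry_out(
  series=[
    [0, 0, 0.2093, 0.94, -0.199, -0.192, -0.4],
    [0, 0, 0.2093, 0.94, -0.199, -0.192, -0.4],
    [0, 0, 0.2093, 0.94, -0.199, -0.192, -0.4],
    [0, 0, 0.2093, 0.94, -0.199, -0.192, -0.4],
    [0, 0, 0.2093, 0.94, -0.199, -0.192, -0.4],
    [0, 0, 0.2093, 0.94, -0.199, -0.192, -0.4],
  ],
  force=40,
)

```text
clock: 55.15
eef_pos: [480.3, -240.2, 330.9]
tcp_rot: [3.14, -0.001, 0.902]
contact_force: [-1.0, -0.7, 0.0]
opening: 0.699
grasp_force: 0.0
```

carry_out(
  series=[
    [0, 0, 0.2228, 0.802, -0.534, 0, -0.4],
    [0, 0, 0.2228, 0.802, -0.534, 0, -0.4],
    [0, 0, 0.2228, 0.802, -0.534, 0, -0.4],
    [0, 0, 0.2228, 0.802, -0.534, 0, -0.4],
    [0, 0, 0.2228, 0.802, -0.534, 0, -0.4],
    [0, 0, 0.2228, 0.802, -0.534, 0, -0.4],
  ],
)

```text
clock: 55.9
eef_pos: [500.7, -0.6, 330.2]
tcp_rot: [-3.142, 0.0, 0.202]
contact_force: [-0.8, -0.5, 0.4]
opening: 0.698
grasp_force: 0.0
```

carry_out(
  series=[
    [0, 0, 0.0945, 0.5, -0.593, 0.2, -0.4],
    [0, 0, 0.0945, 0.5, -0.593, 0.2, -0.4],
    [0, 0, 0.0945, 0.5, -0.593, 0.2, -0.4],
    [0, 0, 0.0945, 0.5, -0.593, 0.2, -0.4],
    [0, 0, 0.0945, 0.5, -0.593, 0.2, -0.4],
    [0, 0, 0.0945, 0.5, -0.593, 0.2, -0.4],
  ],
)

```text
clock: 56.65
eef_pos: [593.4, 167.2, 281.4]
tcp_rot: [3.141, -0.001, -0.098]
contact_force: [-0.2, -0.4, -0.1]
opening: 0.697
grasp_force: 0.0
```

Run:
```python
from h import *
s=r.sense(); print(s['eef_pos'],s['tcp_rot'])
knob(); im=r.grab_frame('wrist'); c=r.get_calibration('wrist'); joint(c,im,(1.05,4.2,2.09))
plan([(W(0,165,230),-.097),(W(0,165,156),-.097)])
```

```text
[593.38368587 167.1973305  281.37378998] [ 3.14132914e+00 -9.93868093e-04 -9.81465475e-02]
knob blob [222, 112, 33, 34, 750] lx -0.1 ly 165.0
L 1.043 M 4.198 R 2.087 shift [ 0.7  0.3 -0.4] [(0, 1), (0, 2), (0, 3), (1, 4), (1, 5), (2, 3)] rms 0.09
[-0.0001, -0.0005, -0.0005] [0.206, -0.074, 0.207] rows>=1.2
[0.0, 0.0, 0.0] [0.0, -0.0, 0.296] rows>=1.2
```

carry_out(
  series=[
    [0, 0, 0, 0.206, -0.074, 0.2, -0.4],
    [0, 0, 0, 0.206, -0.074, 0.2, -0.4],
    [0, 0, 0, 0.206, -0.074, 0.35, -0.4],
    [0, 0, 0, 0.206, -0.074, 0.5, -0.4],
    [0, 0, 0, 0.206, -0.074, 0.5, -0.4],
    [0, 0, 0, 0.206, -0.074, 0.5, 1],
    [0, 0, 0, 0.206, -0.074, 0.5, 1],
    [0, 0, 0, 0.206, -0.074, 0.5, 1],
  ],
)

```text
clock: 57.75
eef_pos: [647.7, 180.9, 159.0]
tcp_rot: [3.14, -0.004, -0.097]
contact_force: [-2.2, -7.9, 7.3]
opening: 0.326
grasp_force: 38.9
```

carry_out(
  series=[
    [0, 0, 0, 0.046, 0, 0.002, 1],
    [0, 0, 0, 0.091, 0, 0.009, 1],
    [0, 0, 0, 0.136, 0, 0.02, 1],
    [0, 0, 0, 0.179, 0, 0.036, 1],
    [0, 0, 0, 0.2205, 0, 0.056, 1],
    [0, 0, 0, 0.26, 0, 0.08, 1],
    [0, 0, 0, 0.26, 0, 0.08, 1],
    [0, 0, 0, 0.26, 0, 0.08, 1],
  ],
)

```text
clock: 58.75
eef_pos: [713.6, 174.5, 138.9]
tcp_rot: [3.141, -0.006, -0.097]
contact_force: [3.5, -8.7, 1.9]
opening: 0.327
grasp_force: 41.9
```

carry_out(
  series=[
    [0, 0, 0, 0, 0, 0, 0.1],
    [0, 0, 0, 0, 0, 0, -0.4],
    [0, 0, 0, 0, 0, 0, -0.4],
    [0, 0, 0, 0, 0, -0.1, -0.4],
    [0, 0, 0, 0, 0, -0.3, -0.4],
    [0, 0, 0, -0.1, 0, -0.5, -0.4],
    [0, 0, 0, -0.2, 0, -0.6, -0.4],
    [0, 0, 0, -0.2, 0, -0.6, -0.4],
  ],
)

```text
clock: 59.75
eef_pos: [661.4, 181.8, 289.3]
tcp_rot: [-3.14, -0.005, -0.096]
contact_force: [-0.3, -0.3, -0.5]
opening: 0.697
grasp_force: 0.0
```

```bash
cat >> h.py <<'E'
def lever():
    im=r.grab_frame('wrist'); c=r.get_calibration('wrist'); g=cv2.GaussianBlur(im.max(2),(3,3),0)
    n,l,st,ce=cv2.connectedComponentsWithStats((g<50).astype(np.uint8))
    A=np.arange(-.75,.76,.005); q=np.array([proj(c,W(115*np.sin(a),165,60+115*np.cos(a)),True) for a in A])
    for i in range(1,n):
        if not 300<st[i,4]<4000: continue
        d=np.linalg.norm(q-ce[i][::-1],axis=1); k=d.argmin()
        if d[k]<10: print('lever %.3f'%A[k],'dist %.1f px'%d[k],st[i].tolist())
E
python3 - <<'E'
from h import *
s=r.sense(); print(s['eef_pos'],s['tcp_rot']); lever()
E
```

```text
[661.44644563 181.76447009 289.32227769] [-3.13956156 -0.00489398 -0.09630356]
lever 0.540 dist 0.9 px [249, 120, 30, 33, 674]
```

Run:
```python
from h import *
im=r.grab_frame('wrist'); c=r.get_calibration('wrist'); joint(c,im,(1.05,4.2,2.09))
for n in ('scene','side'):
    im=r.grab_frame(n); c=r.get_calibration(n); g=cv2.GaussianBlur(im.max(2),(3,3),0)
    q={a:proj(c,W(115*np.sin(a),165,60+115*np.cos(a))) for a in (.5,.55,.6,.65)}
    print(n,{a:np.round(v,1).tolist() for a,v in q.items()})
    N,l,st,ce=cv2.connectedComponentsWithStats((g<55).astype(np.uint8))
    for i in range(1,N):
        if np.linalg.norm(ce[i][::-1]-q[.6])<14 and st[i,4]>20: print(st[i].tolist(),np.round(ce[i][::-1],1))
    # darkness-map crop around
    y,x=np.round(q[.6]).astype(int); print(g[y-10:y+11:2,x-12:x+13:2])
```

```text
L 1.046 M 4.201 R 2.087 shift [ 0.4  0.1 -0.8] [(0, 1), (0, 2), (1, 5), (2, 3)] rms 0.15
scene {0.5: [186.7, 198.0], 0.55: [186.7, 197.4], 0.6: [186.8, 196.8], 0.65: [187.0, 196.2]}
[193, 183, 9, 8, 52] [186.3 197.2]
[[229 229 230 231 232 231 203 215 199 199 162  72  26]
 [231 232 231 218 208 206 196 208 210 202 195 180 103]
 [231 203 212 193 199 204 171 192 193 185 203 214 212]
 [207 194 211 218 170  59  33  39 159 222 222 222 223]
 [216 218 190 186  59  19  32  20  54 223 233 225 221]
 [190 183 192 193  55  14  20  15  45 215 207 208 227]
 [205 209 215 219 159  30   7  16 111 199 217 228 225]
 [219 225 230 232 234 166  80 116 188 201 204 208 210]
 [229 231 221 199 197 211 192 143 166 190 185 191 143]
 [221 200 187 191 190 201 200 136 160 186 152 157 186]
 [200 212 208 196 184 181 194 144 155 191 104  81  95]]
side {0.5: [196.5, 221.4], 0.55: [196.9, 220.2], 0.6: [197.3, 219.0], 0.65: [197.9, 217.9]}
[217, 194, 7, 7, 44] [197.  219.9]
[[ 39  30  28  50 109 127 125 116 114 117 117 116 114]
 [ 30  28  43  97 127 128 117 112 111 111 108 108 107]
 [ 30  42  95 124 127 121 114 108 103 101 100 100  98]
 [ 43  93 125 126 117  87  62  57  83 100 101 101 100]
 [ 93 123 125 120  99  43  30  30  48 102 114 114 113]
 [122 125 123 120  92  34  28  29  42 103 120 118 120]
 [128 125 125 127 113  52  29  28  60 117 120 122 124]
 [127 124 118 114 120 103  68  57  84 119 124 128 128]
 [126 112  63  56  64  94 117  96  75  96 100  81  74]
 [129  87  42  38  40  75 109  84  75  76  73  53  50]
 [123  65  38  38  40  80  78  88 105  71  70  53  49]]
```

All views agree on about 0.55, so nudge by +0.05.

Run:
```python
from h import *
p=lambda z,a=.55:W(115*np.sin(a),165,z)
plan([(p(220),-.097),(p(60+115*np.cos(.55)-19),-.097)])
```

```text
[0.0001, 0.0002, -0.0001] [0.182, 0.005, 0.258] rows>=1.3
[0.0, 0.0, 0.0] [0.0, -0.0, 0.324] rows>=1.3
```

carry_out(
  series=[
    [0, 0, 0, 0.182, 0.005, 0.25, -0.4],
    [0, 0, 0, 0.182, 0.005, 0.25, -0.4],
    [0, 0, 0, 0.182, 0.005, 0.4, -0.4],
    [0, 0, 0, 0.182, 0.005, 0.58, -0.4],
    [0, 0, 0, 0.182, 0.005, 0.58, -0.4],
    [0, 0, 0, 0.182, 0.005, 0.58, 1],
    [0, 0, 0, 0.182, 0.005, 0.58, 1],
    [0, 0, 0, 0.182, 0.005, 0.58, 1],
  ],
)

```text
clock: 60.95
eef_pos: [708.3, 174.9, 143.8]
tcp_rot: [-3.141, -0.005, -0.097]
contact_force: [0.2, -4.7, 6.6]
opening: 0.325
grasp_force: 39.6
```

carry_out(
  series=[
    [0, 0, 0, 0.01, 0, 0.006, 1],
    [0, 0, 0, 0.021, 0, 0.013, 1],
    [0, 0, 0, 0.021, 0, 0.013, 1],
    [0, 0, 0, 0.021, 0, 0.013, 1],
  ],
)

```text
clock: 61.45
eef_pos: [713.8, 174.4, 140.3]
tcp_rot: [-3.141, -0.005, -0.097]
contact_force: [2.0, -4.3, 4.8]
opening: 0.319
grasp_force: 39.6
```

carry_out(
  series=[
    [0, 0, 0, 0, 0, 0, 0.1],
    [0, 0, 0, 0, 0, 0, -0.4],
    [0, 0, 0, 0, 0, 0, -0.4],
    [0, 0, 0, 0, 0, -0.1, -0.4],
    [0, 0, 0, 0, 0, -0.3, -0.4],
    [0, 0, 0, -0.1, 0, -0.5, -0.4],
    [0, 0, 0, -0.2, 0, -0.6, -0.4],
    [0, 0, 0, -0.2, 0, -0.6, -0.4],
  ],
)

```text
clock: 62.45
eef_pos: [662.0, 180.4, 290.9]
tcp_rot: [-3.14, -0.005, -0.096]
contact_force: [0.6, -0.3, -1.2]
opening: 0.7
grasp_force: 0.0
```

Run:
```python
from h import *
s=r.sense(); print(s['eef_pos']); lever()
im=r.grab_frame('wrist'); c=r.get_calibration('wrist'); joint(c,im,(1.05,4.2,2.09))
for n in ('scene','side'):
    im=r.grab_frame(n); c=r.get_calibration(n); g=cv2.GaussianBlur(im.max(2),(3,3),0)
    q=proj(c,W(115*np.sin(.6),165,60+115*np.cos(.6)))
    N,l,st,ce=cv2.connectedComponentsWithStats((g<55).astype(np.uint8))
    for i in range(1,N):
        if np.linalg.norm(ce[i][::-1]-q)<10 and st[i,4]>20: print(n,np.round(q,1),st[i].tolist(),np.round(ce[i][::-1],1))
```

```text
[662.03703391 180.42667379 290.89409244]
lever 0.605 dist 0.6 px [248, 114, 29, 29, 623]
L 1.052 M 4.205 R 2.091 shift [ 0.3  0.2 -0.7] [(0, 1), (0, 2), (1, 5), (2, 3)] rms 0.12
scene [186.8 196.8] [193, 183, 8, 8, 52] [186.5 196.5]
side [197.3 219. ] [215, 194, 8, 8, 48] [197.4 218.5]
```

Run:
```python
from h import *
for n in ('scene','side'):
    c=r.get_calibration(n); r.grab_frame(n)
    for l in ('stop_block','walnut'):
        for d in r.silhouettes(n,l): print(n,l,round(d['score'],2),np.round(onz(c,*d['position'],25)[:2]),int(d['region'].sum()))
```

```text
scene stop_block 0.45 [679.  47.] 362
scene walnut 0.85 [488. 415.] 1014
scene walnut 0.51 [ 528. -253.] 298
side stop_block 0.45 [ 488. -372.] 224
side walnut 0.91 [485. 433.] 915
side walnut 0.48 [ 529. -233.] 158
```

Both blanks are still in the tray, so I'm handing in.

```bash
python3 -c "
from rig import r
print(r.sign_off())"
```

```text
the job is handed in; nothing more can be done
None
```

The job is handed in: drums read 2-5-3 (all within about 0.02 rad of level), the stop block and small walnut lie flat and apart in the tray (I saw no oak), the lever went to neutral first and ended in the forward notch at about 0.6 rad, and the screwdriver and plane were left alone.

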